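# Break down the stepped waveguide transformer

## Robot

A 6-joint arm with a two-finger parallel gripper is mounted at the origin on a cart in front of the work surface, level with it; the furniture and walls round the work are solid. World frame = base frame: x ahead of the robot, y to its left, z up, the work surface at z = 0. Lengths are in m, angles in degrees, forces in N, time in s.
With the tool pointing down it reaches from about 0.375 to 0.9 m from the base axis. Payload 3.1 kg.
Tool frame: the origin (TCP) lies midway between the tips of the shut fingers; the grasp point (between the pads) lies 19 mm behind it (bot.hold_point_z is the distance from the TCP to the grasp point, in m); z points along the fingers, y is the line along which they close (so a half turn about z gives the same grasp; the last joint's range is limited). The gripper opens to 87 mm and grips with 3 to 60 N. Pads are 19 mm wide; open, the fingers measure 117 mm over their backs; the gripper's body (75 mm by 190 mm) begins 51 mm behind the grasp point.
Start: joints at [-75.373, 30.224, 82.088, -0, 67.689, -10.227], TCP at [0.263, -0.567, 0.223] pointing down, gripper open.
Joint ranges: [-176.69, 176.69], [-43.24, 126.21], [12.49, 139.97], [-82, 262], [0, 151.66], [-163.58, 163.58]. Speed limits (degrees/s): [159.86, 159.86, 180, 180, 180, 180].

## Interface

Orientations are given as a 3x3 rotation matrix whose columns are the frame's x, y, z axes.
In Python, from rig import read_state, optics, order, bot gives the robot as it stands.
- The arm moves only by the tool drive_tool, never from a script. Its argument "steps" is a list of rows, each a list of 7 numbers: the finger opening in mm, from 0 to 87, then the shift along the tool's x, y, z normalised to -1 to 1, where 1 is 0.12 m, then the turn, a rotation vector about the tool's x, y, z normalised to -1 to 1, where 1 is 1.5 rad. In form: [[jaw, tx, ty, tz, ax, ay, az], ...]. A call has 1 to 8 rows; each row is the pose to reach, as a shift and turn from the pose commanded when the call began, along the tool's axes at that moment; what a row does not reach only later rows make up. A row lasts 1/10 s, in which the tool goes at most 50 mm and 8.59 degrees, less where a joint would pass 70% of its speed; a pose out of reach is approached as far as the arm can. A call with a number of a shift or a turn outside -1 to 1 is refused whole. A call with a gripper value outside its range is refused whole. The fingers move at their own pace and stop on an object; the grip force is fixed at half the most. Time passes only in rows, so rows that repeat a pose let the fingers close. It gives the time, the measured TCP pose, the force, the opening and the grip force at its end, in the units of the state.
- read_state(): the state, without advancing time (a new reading comes with each control period).
- optics.capture(name): name is "side" or "top"; returns a dict with "color" (480x640x3 uint8, blue, green, red), "range_z" (480x640 float32, m along the optical axis (not along the pixel's ray), 0 where there is no reading), "fx", "fy", "cx", "cy" (pixels), "D" ([k1, k2, p1, p2, k3] as OpenCV has them; the pictures are not rectified), "rvec" (rotation vector, rad) and "tvec" (3), from world to camera coordinates, as OpenCV has them. Camera axes: x right, y down, z forward; pixel columns grow to the right and rows downward; lengths in m; the calibration is good to about 2 mm. A picture is of the moment at which its call begins.
- order.hand_in(): hands the job in; it is judged then, once.
The state is a dict: "time_s": time; "joint_positions": joint angles; "qvel": joint speeds; "tau": joint torques, N m; "position": TCP position; "tcp_rot": TCP orientation; "force": force on the tool from outside, world axes, zero at the start; "moment": the same for the moment, N m; "opening": opening from 0.0 (shut) to 1.0 (fully open); "grasp_force": force on a finger pad.
Only numpy, scipy, OpenCV 4.12 (cv2) and the standard library are available. Lean on these libraries where they do the work, as an engineer would, in place of code of your own. Each camera call takes 0.05 s, during which the arm holds its last target. There are 200 camera calls.

## Task

The stepped waveguide transformer has been measured; take its stack apart one piece at a time from the top down. Stand the white adapter upright in the middle of the bare flange on top of the waveguide test port, lay the brass plate flat on the sloping inspection stand with its lower edge square against the ledge, then seat the copper plate flat in the foam nest with the yellow floor and the aluminium plate flat in the foam nest with the blue floor. Their faces are lapped, so never put a piece down on the bare bench or let one fall over, and leave the small splitter block where it lies.

Things in the scene. Friction and masses are not known exactly. Their poses are not given: they have to be found in the camera images.
- adapter: White waveguide adapter, top of the stack, upright: square flange 34 x 34 x 6 mm at the bottom, slim 10 x 18 mm tube, equal flange from 46 to 52 mm height with bolt heads up to 54 mm. Origin: centre of the underside; z up, x and y square to the sides. About 90 g. Its top flange can be gripped from above on two sides.
- brass_plate: Yellow brass square plate 46 x 46 x 18 mm with a rectangular window 23 x 11 mm, directly under the adapter. Origin: centre of the underside, z up, x and y along its sides. About 290 g. Two loose-fitting holes sit over two 5 mm high dowel pins of the copper plate: lift it straight up.
- copper_plate: Red copper plate 70 mm (its x) x 54 mm (its y) x 20 mm, under the brass plate. Origin: centre of the underside, z up. Two dowel pins rise 5 mm above its top. About 550 g. It sits loosely over two 5 mm high dowel pins of the aluminium plate: lift it straight up.
- alu_plate: Bright aluminium plate 94 mm (x) by 64 mm (y), 20 mm thick, lowest of the stack. Origin: centre of the underside; z up. Two dowel pins rise 5 mm above its top. About 280 g. It lies on a fixed dark steel post (60 x 44 mm, 24 mm high, on a foot 84 x 60 mm, 6 mm high), so its edges overhang with free room below for fingers.
- port_top (a point): Waveguide test port: a fixed aluminium waveguide standing upright on a 92 x 92 mm foot. This point is the centre of the top face of its 42 x 42 mm upper flange (with a black window), 115 mm above the bench; z up. The adapter is to stand on it.
- stand_ledge (a point): Fixed grey inspection stand; its table slopes at 25 deg, low side to the robot at yaw 0, with an aluminium ledge 9 mm high along the low edge. Point: on the table at the foot of the ledge's inner face, mid-width, 30 mm above the bench. Axes tilt with the table: x up the slope, y along the ledge, z out of it. Table 78 mm (x) by 88 mm (y). Friction can stop the plate short of the ledge.
- copper_nest: Fixed dark foam block for the copper plate, 106 mm (x) by 92 mm (y), 23 mm high; pocket with YELLOW floor 80 x 64 mm (x, y). Origin: centre of the underside on the bench; z up. Pocket floor at z = 12 mm, rim at 23 mm. In the middle of both long sides (+y and -y) the rim is cut away over 40 mm, down to the floor, for fingers.
- alu_nest: Fixed dark foam block for the aluminium plate, 130 mm (x) by 102 mm (y), 23 mm high; pocket with BLUE floor 104 x 74 mm (x, y). Origin: centre of the underside on the bench; z up. Pocket floor at z = 12 mm, rim at 23 mm. In the middle of both long sides (+y and -y) the rim is cut away over 40 mm, down to the floor, for fingers.
- splitter: Small grey splitter block with two brass connectors, 60 x 52 x 19 mm, a loose bystander lying on the bench. Origin: centre of the underside. (Around: low bench clutter; an open case and antennas at the back beyond x = 0.75; instruments about 0.3 m high stand on the right beyond y = -0.45, a tall frame on the left beyond y = 0.45: swing the arm in clear of them.)

How it is judged (in metres and radians):
On the way, in this order (a step that is already met when the one before it is completed fails the run):
1. adapter upright on the test port's flange (z of adapter in the frame of port_top between -0.003 and 0.004 m and horizontal distance between adapter and port_top below 0.01 m and angle between adapter's own z axis and vertical below 0.08 rad and linear speed of adapter below 0.02 m/s and angular speed of adapter below 0.2 rad/s), for 0.2 s.
2. brass plate on the inspection stand against the ledge (x of brass_plate in the frame of stand_ledge between 0.019 and 0.03 m and y of brass_plate in the frame of stand_ledge between -0.015 and 0.015 m and z of brass_plate in the frame of stand_ledge between -0.003 and 0.004 m and angle between the z axis of brass_plate and the z axis of stand_ledge, either way round below 0.1 rad and (angle between the x axis of brass_plate and the x axis of stand_ledge, either way round below 0.17 rad or angle between the y axis of brass_plate and the x axis of stand_ledge, either way round below 0.17 rad) and linear speed of brass_plate below 0.02 m/s and angular speed of brass_plate below 0.2 rad/s), for 0.2 s.
3. copper plate flat in the yellow nest (x of copper_plate in the frame of copper_nest between -0.01 and 0.01 m and y of copper_plate in the frame of copper_nest between -0.01 and 0.01 m and z of copper_plate in the frame of copper_nest between 0.008 and 0.016 m and angle between the z axis of copper_plate and the z axis of copper_nest, either way round below 0.07 rad and linear speed of copper_plate below 0.02 m/s and angular speed of copper_plate below 0.2 rad/s), for 0.2 s.
4. aluminium plate flat in the blue nest (x of alu_plate in the frame of alu_nest between -0.01 and 0.01 m and y of alu_plate in the frame of alu_nest between -0.01 and 0.01 m and z of alu_plate in the frame of alu_nest between 0.008 and 0.016 m and angle between the z axis of alu_plate and the z axis of alu_nest, either way round below 0.07 rad and linear speed of alu_plate below 0.02 m/s and angular speed of alu_plate below 0.2 rad/s), for 0.2 s.
At the end, for the whole second after the job is handed in: All at rest: adapter upright on the port, within 10 mm of its centre; brass plate flat on the slope, square within 0.17 rad, centre 19-30 mm above the ledge (23 = touching), within 15 mm of mid-width; copper and aluminium plates flat on the floors of the yellow and blue nests, within 10 mm (all of step 1 and all of step 2 and all of step 3 and all of step 4).
It fails at once if a piece of the stack is put down on or drops to the bare bench, or falls over (height (world z) of any of adapter, brass_plate, copper_plate, alu_plate below 0.006 m or angle between any of adapter, brass_plate, copper_plate, alu_plate's own z axis and vertical above 0.9 rad).
It fails at once if the splitter block is pushed more than 20 mm (distance of splitter from where it was at the start of the episode above 0.02 m).
It also fails if it takes over 128 s, if anything falls off the work surface, if the arm or the gripper's body presses on something with over 40 N, if the wrist force passes 120 N, or if a joint passes its speed limit or range.

## Working session

There is one attempt and no reset: what is moved stays moved. The work goes in short steps, Python scripts to look and compute and a tool call to move; the robot and the scene stay as the last step left them, time stands still between calls to the robot, and variables do not carry over. Pictures are saved under pics/ and viewed, at most 15 in all, crops included, and the job is handed in when it is done.

Besides the shell and the picture viewer there is one more tool, called after ">>>" as name(argument=value, ...), one argument or row to a line, values as JSON. drive_tool: Moves the arm, as the interface text tells. Scaled input: -1 to 1 covers 0.12 m each way for a shift and 1.5 rad each way for a turn. Its arguments: {"type":"object","properties":{"steps":{"type":"array"}},"required":["steps"]}

```bash
mkdir -p pics; cat > h.py <<'E'
import numpy as np, cv2
from rig import read_state, optics, order, bot
def cap(n):
    c=optics.capture(n); R=cv2.Rodrigues(np.array(c['rvec'],float))[0]; t=np.array(c['tvec'],float).ravel()
    K=np.array([[c['fx'],0,c['cx']],[0,c['fy'],c['cy']],[0,0,1]])
    c.update(R=R,t=t,K=K,C=-R.T@t,Dd=np.array(c['D'],float)); return c
def rays(c,px):
    u=cv2.undistortPoints(np.array(px,float).reshape(-1,1,2),c['K'],c['Dd']).reshape(-1,2)
    return np.c_[u,np.ones(len(u))]@c['R']
def onplane(c,px,z):
    d=rays(c,px); s=(z-c['C'][2])/d[:,2]; return c['C']+s[:,None]*d
def cloud(c):
    v,u=np.mgrid[0:480,0:640]; px=np.c_[u.ravel(),v.ravel()]
    x=cv2.undistortPoints(px.reshape(-1,1,2).astype(float),c['K'],c['Dd']).reshape(-1,2)
    z=c['range_z'].reshape(-1,1).astype(float)
    P=(np.c_[x,np.ones(len(x))]*z-c['t'])@c['R']; P[z[:,0]==0]=np.nan
    return P.reshape(480,640,3)
E
python3 - <<'E'
from h import *
import pickle
for n in ('top','side'):
    c=cap(n); cv2.imwrite(f'pics/{n}0.png',c['color']); print(n,c['C'],c['R'][2],c['fx']); pickle.dump(c,open(n+'.pkl','wb'))
    P=cloud(c); print(np.isfinite(P[...,0]).mean())
print(bot.hold_point_z, read_state())
E
```

```text
top [ 4.48080568e-01 -1.54819567e-04  1.36754459e+00] [ 0.07103539  0.01139866 -0.99740866] 586.4241446955108
0.99623046875
side [0.82146714 0.84519598 0.59002145] [-0.29521508 -0.81991113 -0.49050361] 510.3083455246893
0.9960416666666667
0.0187 {'time_s': 0.1, 'joint_positions': array([-7.53745518e+01,  3.02754742e+01,  8.21484489e+01, -4.81179349e-04,
        6.76899673e+01, -1.02293472e+01]), 'qvel': array([-0.02615037, -0.06221824, -0.24837243, -0.01501805,  0.00416938,
        0.01855778]), 'tau': array([ 3.36227931e-04, -4.40985775e+01, -1.77151054e+01,  6.34458172e-02,
        5.33990655e-02, -6.12280292e-05]), 'position': array([ 0.26253542, -0.56646087,  0.22165313]), 'tcp_rot': array([[ 9.07374661e-01,  4.20322454e-01, -5.09425802e-04],
       [ 4.20322621e-01, -9.07372692e-01,  1.92139039e-03],
       [ 3.45364461e-04, -1.95754414e-03, -9.99998024e-01]]), 'force': array([-0.53940518, -0.21931659, -1.05383585]), 'moment': array([-0.02671425,  0.00127393,  0.02672668]), 'grasp_force': 0.0, 'opening': 1.0000849624158124}
```

View pics/top0.png

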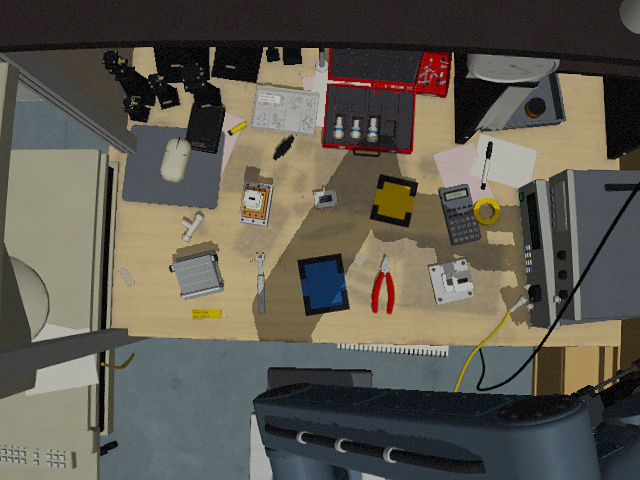

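View pics/side0.png

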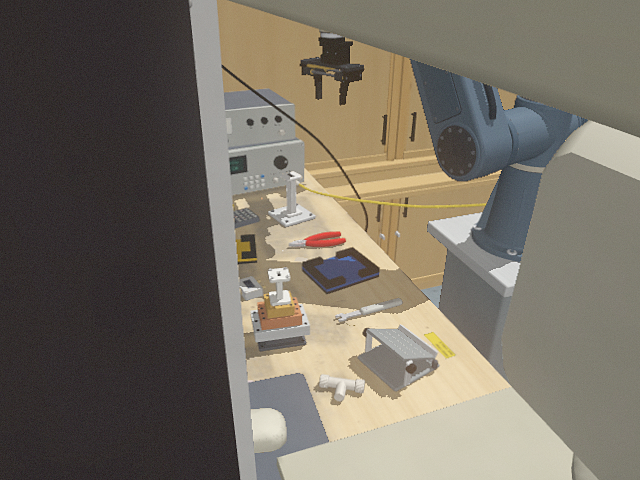

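The top view shows the stack at (256,203), stand (197,275), port (451,282), blue nest (323,283), yellow nest (395,200) and splitter (325,198). The side view shows the stack at (280,305) and the stand at (402,355).

```bash
python3 - <<'E'
from h import *
import pickle
c=pickle.load(open('top.pkl','rb')); P=cloud(c); im=c['color']; hsv=cv2.cvtColor(im,cv2.COLOR_BGR2HSV)
def rect(name,m,z=None):
    n,l,s,_=cv2.connectedComponentsWithStats(m.astype(np.uint8)); k=1+s[1:,4].argmax()
    q=np.argwhere(l==k)[:,::-1]; zz=P[...,2][l==k]
    z=np.nanmedian(zz) if z is None else z
    W=onplane(c,q,z)[:,:2]; r=cv2.minAreaRect((W*1000).astype(np.float32)); print(name,len(q),'z',np.round(np.nanpercentile(zz,[5,50,95])*1000,1),np.round(r[0],1),np.round(r[1],1),round(r[2],1),s[k][:4])
def box(u0,v0,u1,v1):
    b=np.zeros((480,640),bool); b[v0:v1,u0:u1]=1; return b
Z=P[...,2]
st=box(225,165,290,240)
for lo,hi in ((.04,.06),(.062,.08),(.08,.1),(.125,.16)): rect(f'stack{lo}',st&(Z>lo)&(Z<hi))
po=box(415,245,490,315)
for lo,hi in ((.003,.03),(.1,.13)): rect(f'port{lo}',po&(Z>lo)&(Z<hi))
rect('ynest rim',box(360,165,425,235)&(Z>.017)); rect('yfloor',box(360,165,425,235)&(hsv[...,0]>15)&(hsv[...,0]<35)&(hsv[...,1]>180)&(hsv[...,2]>100))
rect('bnest rim',box(290,245,355,320)&(Z>.017)); rect('bfloor',box(290,245,355,320)&(hsv[...,0]>95)&(hsv[...,0]<125)&(hsv[...,1]>120)&(hsv[...,2]>60))
rect('split',box(305,180,345,215)&(Z>.012))
m=box(160,240,235,305)&(Z>.02); rect('stand',m)
q=P[m]; q=q[np.isfinite(q[:,0])]
for _ in range(4):
    A=np.c_[q[:,:2],np.ones(len(q))]; k=np.linalg.lstsq(A,q[:,2],rcond=None)[0]; r=q[:,2]-A@k; q=q[abs(r)<max(.002,1.0*r.std())]
print('plane',k,'tilt',np.degrees(np.arctan(np.hypot(*k[:2]))),'dir',np.degrees(np.arctan2(k[1],k[0])),len(q))
cr=[cv2.resize(im[v-45:v+45,u-45:u+45],(390,390),interpolation=cv2.INTER_CUBIC)for u,v in((256,203),(197,275),(451,282),(325,283))]
o=cv2.resize(np.vstack([np.hstack(cr[:2]),np.hstack(cr[2:])]),(600,600)); cv2.imwrite('pics/crop.png',o)
E
```

```text
stack0.04 378 z [40.9 44.2 55.4] [638. 157.] [65.1 94.9] 83.1 [239 181  34  45]
stack0.062 213 z [62.3 65.  78.9] [638.4 156.3] [54.1 70.7] 82.0 [241 187  28  32]
stack0.08 146 z [80.3 85.  90.7] [638.1 156.5] [45.8 46. ] 82.6 [242 191  24  22]
stack0.125 258 z [128.7 133.5 137.9] [636.  154.9] [34.6 34.6] 81.0 [243 189  18  19]
port0.003 1147 z [ 4.7  9.8 16.4] [ 472.3 -298.9] [ 96.6 100.4] 13.6 [428 259  47  47]
port0.1 381 z [110.2 114.4 118.4] [ 472.2 -300.7] [42.4 43. ] 13.5 [451 270  23  23]
ynest rim 324 z [18.6 22.5 27.1] [ 693.8 -168.9] [90.7 34.3] 78.0 [377 173  41  24]
yfloor 1059 z [ 7.  11.5 16.2] [ 659.  -162.1] [91.2 78.1] 79.1 [373 182  41  37]
bnest rim 423 z [18.3 22.4 27.1] [416.1 -10.5] [ 45. 102.] 10.3 [303 290  47  26]
bfloor 1621 z [ 6.9 11.6 16.2] [458.   -2.2] [103.2 100. ] 10.5 [301 260  45  49]
split 370 z [13.5 17.8 22.5] [658.2  -1.7] [46.7 51.6] 10.8 [314 188  24  21]
stand 1491 z [30.1 45.3 60.9] [468.5 287.4] [ 83.6 114.8] 15.5 [169 254  54  44]
plane [ 0.40024443  0.11206867 -0.1748276 ] tilt 22.56962964172965 dir 15.642277049452984 652
```

View pics/crop.png

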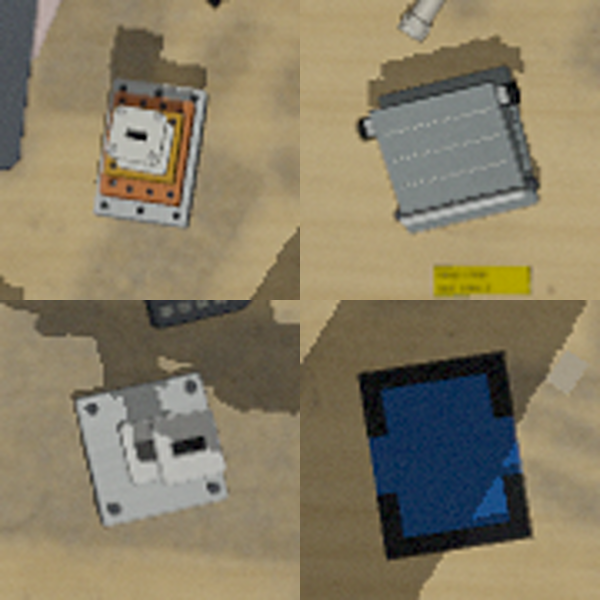

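```bash
cat >> h.py <<'E'
from scipy.spatial.transform import Rotation as Ro
def down(yaw,tilt=0):
    a=np.radians(yaw); x=np.array([np.cos(a),np.sin(a),0]); y=np.array([np.sin(a),-np.cos(a),0])
    R=np.c_[x,y,[0,0,-1]]
    return R@Ro.from_rotvec([0,np.radians(tilt),0]).as_matrix()
def plan(wps,R0=None,p0=None):
    """wps: (x,y,z mm, yaw[,tilt]); prints shift/turn in move units per call, chained"""
    s=read_state(); p=np.array(s['position']) if p0 is None else p0; R=np.array(s['tcp_rot']) if R0 is None else R0
    print('at',np.round(p*1000,1),'yaw',np.round(np.degrees(np.arctan2(R[1,0],R[0,0])),2),'t',s['time_s'],'F',np.round(s['force'],1),'open',s['opening']*87,'g',s['grasp_force'],'q',np.round(s['joint_positions']))
    for w in wps:
        T=down(*w[3:]); q=np.array(w[:3])/1000
        d=R.T@(q-p)/.12; r=Ro.from_matrix(R.T@T).as_rotvec()/1.5
        n=max(1,int(np.ceil(max(abs(d).max(),abs(r).max())-.005)))
        print(w,'calls',n,np.round(d,4),np.round(r,4)); p,R=q,T
E
python3 - <<'E'
from h import *
import pickle
c=pickle.load(open('top.pkl','rb')); P=cloud(c); g=cv2.cvtColor(c['color'],cv2.COLOR_BGR2GRAY)
a=np.radians(15.5); ex=np.array([np.cos(a),np.sin(a)]); ey=np.array([-ex[1],ex[0]])
m=np.zeros((480,640),bool); m[240:312,158:240]=1
q=P[m]; I=g[m]; xy=(q[:,:2]-[.4685,.2874])*1000
u=xy@ex; v=xy@ey
for k in range(-54,54,4):
    s=(u>=k)&(u<k+4)&(abs(v)<30); t=(v>=k)&(v<k+4)&(abs(u)<15)
    print(k+2,'U',s.sum(),np.round(np.nanmedian(q[s,2])*1000,1),np.median(I[s]),'| V',t.sum(),np.round(np.nanmedian(q[t,2])*1000,1),np.median(I[t]))
plan([(370,-460,300,15),(430,-300,300,5),(530,-100,300,0),(600,60,280,-5),(636.5,155.3,180,-8.5),(636.5,155.3,112,-8.5)])
E
```

```text
-52 U 44 -0.4 157.0 | V 23 -0.2 165.0
-48 U 45 0.9 157.0 | V 30 3.5 99.5
-44 U 45 9.7 125.0 | V 34 11.4 101.0
-40 U 61 35.6 162.0 | V 44 40.3 126.0
-36 U 43 36.0 133.0 | V 24 45.4 128.5
-32 U 45 30.1 103.0 | V 25 46.1 128.0
-28 U 47 32.3 130.0 | V 23 44.6 128.0
-24 U 42 32.9 130.0 | V 22 45.2 128.0
-20 U 47 36.0 129.0 | V 25 44.0 129.0
-16 U 48 37.5 130.5 | V 22 44.9 130.0
-12 U 45 39.0 131.0 | V 24 45.0 130.0
-8 U 48 41.0 129.0 | V 24 44.7 130.0
-4 U 46 42.7 130.0 | V 26 44.9 131.0
0 U 48 44.7 129.0 | V 21 43.4 130.0
4 U 46 46.7 136.0 | V 25 46.4 131.0
8 U 48 49.2 131.0 | V 23 44.0 131.0
12 U 48 49.5 130.0 | V 26 44.4 131.0
16 U 48 52.2 130.0 | V 22 45.6 132.0
20 U 49 55.3 131.0 | V 22 43.9 132.0
24 U 46 56.1 132.0 | V 28 45.6 131.0
28 U 48 57.7 131.0 | V 22 43.6 131.0
32 U 49 59.9 132.0 | V 22 44.6 132.0
36 U 45 60.0 134.0 | V 25 45.9 131.0
40 U 23 60.4 62.0 | V 18 42.1 131.0
44 U 4 11.2 53.5 | V 16 43.4 137.0
48 U 44 9.6 73.0 | V 0 nan nan
52 U 38 9.0 72.0 | V 3 3.0 163.0
at [ 262.5 -566.5  221.7] yaw 24.85 t 0.1 F [-0.5 -0.2 -1.1] open 87.00739173017567 g 0.0 q [-75.  30.  82.  -0.  68. -10.]
(370, -460, 300, 15) calls 2 [ 1.1857 -0.4299 -0.6516] [-1.300e-03 -1.000e-04  1.147e-01]
(430, -300, 300, 5) calls 2 [ 0.8281 -1.1585  0.    ] [0.     0.     0.1164]
(530, -100, 300, 0) calls 2 [ 0.9754 -1.5877  0.    ] [0.     0.     0.0582]
(600, 60, 280, -5) calls 2 [ 0.5833 -1.3333  0.1667] [0.     0.     0.0582]
(636.5, 155.3, 180, -8.5) calls 1 [ 0.2338 -0.8177  0.8333] [0.     0.     0.0407]
(636.5, 155.3, 112, -8.5) calls 1 [0.     0.     0.5667] [0. 0. 0.]
  return np.nanmean(a, axis, out=out, keepdims=keepdims)
  return _methods._mean(a, axis=axis, dtype=dtype,
  ret = ret.dtype.type(ret / rcount)
```

Stand profile fits a 25° slope: z = 30 mm at the ledge foot, 88 mm wide. That puts the ledge point at about (437.6, 280.9), yaw 15.5. Moving toward the stack.

>>> drive_tool(
  steps=[
    [87,0.3,-0.23,-0.16,0,0,0],
    [87,0.63,-0.47,-0.33,0,0,0],
    [87,0.95,-0.71,-0.33,0,0,0],
    [87,0.95,-0.71,-0.33,0,0,0],
  ],
)

```text
time_s: 0.5
position: [0.3322, -0.4357, 0.2624]
tcp_rot: [[0.905, 0.425, 0.0], [0.425, -0.905, 0.005], [0.002, -0.004, -1.0]]
force: [-0.2, -0.4, -1.0]
opening: 0.998
grasp_force: 0.0
```

>>> drive_tool(
  steps=[
    [87,0.3,-0.23,-0.16,0,0,0],
    [87,0.63,-0.47,-0.33,0,0,0],
    [87,0.95,-0.71,-0.33,0,0,0],
    [87,0.95,-0.71,-0.33,0,0,0],
  ],
)

```text
time_s: 0.9
position: [0.3995, -0.3116, 0.3021]
tcp_rot: [[0.905, 0.426, 0.001], [0.426, -0.905, 0.003], [0.002, -0.002, -1.0]]
force: [-0.2, -0.6, -0.8]
opening: 0.996
grasp_force: 0.0
```

>>> drive_tool(
  steps=[
    [87,0.3,-0.23,0,0,0,0],
    [87,0.63,-0.47,0,0,0,0],
    [87,0.95,-0.71,0,0,0,0],
    [87,0.95,-0.71,0,0,0,0],
  ],
)

```text
time_s: 1.3
position: [0.4668, -0.1873, 0.3011]
tcp_rot: [[0.905, 0.426, -0.0], [0.426, -0.905, 0.003], [0.001, -0.003, -1.0]]
force: [0.2, -0.5, -0.8]
opening: 1.0
grasp_force: 0.0
```

>>> drive_tool(
  steps=[
    [87,0.3,-0.23,0,0,0,0],
    [87,0.63,-0.47,0,0,0,0],
    [87,0.95,-0.71,0,0,0,0],
    [87,0.95,-0.71,0,0,0,0],
  ],
)

```text
time_s: 1.7
position: [0.535, -0.0631, 0.3012]
tcp_rot: [[0.905, 0.425, 0.001], [0.425, -0.905, 0.002], [0.001, -0.001, -1.0]]
force: [-0.3, -0.2, -0.2]
opening: 0.998
grasp_force: 0.0
```

>>> drive_tool(
  steps=[
    [87,0.3,-0.23,0,0,0,0.1],
    [87,0.63,-0.47,0.1,0,0,0.2],
    [87,0.95,-0.71,0.17,0,0,0.3],
    [87,0.95,-0.71,0.17,0,0,0.35],
    [87,0.95,-0.71,0.17,0,0,0.35],
  ],
)

```text
time_s: 2.2
position: [0.6011, 0.0584, 0.2799]
tcp_rot: [[0.996, -0.09, -0.002], [-0.09, -0.996, -0.001], [-0.002, 0.001, -1.0]]
force: [-0.7, -0.4, -0.9]
opening: 0.999
grasp_force: 0.0
```

```bash
python3 -c "
from h import *
plan([(636.5,155.3,180,-8.5),(636.5,155.3,112,-8.5)])"
```

```text
at [601.1  58.4 279.9] yaw -5.14 t 2.2 F [-0.7 -0.4 -0.9] open 86.94159793692963 g 0.0 q [-5. 25. 81. -0. 74. 90.]
(636.5, 155.3, 180, -8.5) calls 1 [ 0.2231 -0.8317  0.831 ] [0.0007 0.0014 0.0391]
(636.5, 155.3, 112, -8.5) calls 1 [0.     0.     0.5667] [0. 0. 0.]
```

>>> drive_tool(
  steps=[
    [87,0.08,-0.3,0.1,0,0,0.02],
    [87,0.16,-0.6,0.3,0,0,0.04],
    [87,0.223,-0.832,0.55,0,0,0.04],
    [87,0.223,-0.832,0.83,0,0,0.04],
    [87,0.223,-0.832,0.83,0,0,0.04],
  ],
)

```text
time_s: 2.7
position: [0.6329, 0.1538, 0.1765]
tcp_rot: [[0.989, -0.149, -0.012], [-0.149, -0.989, -0.002], [-0.011, 0.004, -1.0]]
force: [-1.0, -1.3, -0.5]
opening: 1.002
grasp_force: 0.0
```

```bash
python3 - <<'E'
from h import *
plan([(636.5,155.3,112,-8.5)])
c=cap('top');d=cap('side')
a=cv2.resize(c['color'][140:260,200:320],(400,400)); b=cv2.resize(d['color'][200:360,210:370],(400,400)); cv2.imwrite('pics/a.png',np.hstack([a,b]))
E
```

```text
at [632.9 153.8 176.5] yaw -8.59 t 2.7 F [-1.  -1.3 -0.5] open 87.1365522480633 g 0.0 q [  4.  35.  80.  -0.  65. 102.]
(636.5, 155.3, 112, -8.5) calls 1 [ 0.0338 -0.0192  0.537 ] [ 0.0025  0.0076 -0.0011]
```

View pics/a.png

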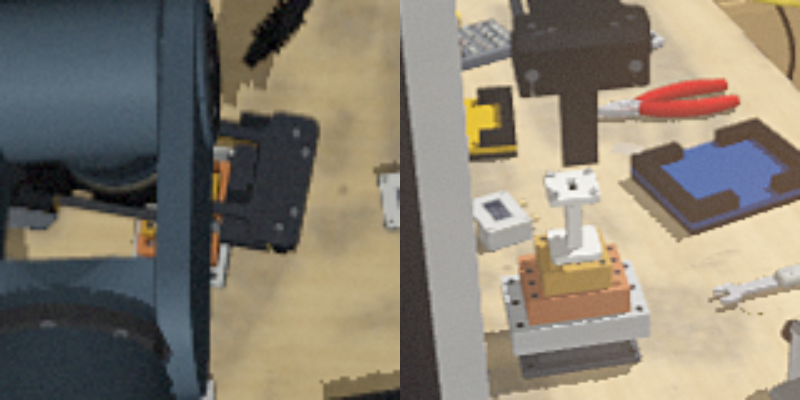

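The view shows the finger plane centred on the adapter's flange (side crop 575,185), and the jaws clear it. Descending.

>>> drive_tool(
  steps=[
    [87,0,0,0.2,0,0,0],
    [87,0,0,0.4,0,0,0],
    [87,0,0,0.57,0,0,0],
    [87,0,0,0.57,0,0,0],
    [87,0,0,0.57,0,0,0],
  ],
)

```text
time_s: 3.3
position: [0.6381, 0.1549, 0.1155]
tcp_rot: [[0.988, -0.152, 0.003], [-0.152, -0.988, 0.0], [0.003, -0.001, -1.0]]
force: [0.1, 0.8, -0.1]
opening: 1.001
grasp_force: 0.0
```

```bash
python3 - <<'E'
from h import *
plan([(636.5,155.3,112,-8.5)])
E
```

```text
at [638.1 154.9 115.5] yaw -8.72 t 3.3 F [ 0.1  0.8 -0.1] open 87.09702902895972 g 0.0 q [  4.  40.  83.  -0.  58. 103.]
(636.5, 155.3, 112, -8.5) calls 1 [-0.014  -0.0016  0.0292] [-0.0003 -0.0021 -0.0026]
```

>>> drive_tool(
  steps=[
    [25,0,0,0.02,0,0,0],
    [25,0,0,0.02,0,0,0],
    [25,0,0,0.02,0,0,0],
    [25,0,0,0.02,0,0,0],
    [25,0,0,0.02,0,0,0],
    [25,0,0,0.02,0,0,0],
    [25,0,0,0.02,0,0,0],
    [25,0,0,0.02,0,0,0],
  ],
)

```text
time_s: 4.1
position: [0.6366, 0.156, 0.1109]
tcp_rot: [[0.989, -0.151, -0.0], [-0.151, -0.989, -0.0], [-0.0, 0.0, -1.0]]
force: [0.9, -0.2, -0.5]
opening: 0.383
grasp_force: 30.0
```

```bash
python3 - <<'E'
from h import *
plan([(636.5,155.3,112,-8.5)])
E
```

```text
at [636.6 156.  110.9] yaw -8.66 t 4.1 F [ 0.9 -0.2 -0.5] open 33.33794603984053 g 29.974211862136144 q [  4.  40.  83.  -0.  57. 103.]
(636.5, 155.3, 112, -8.5) calls 1 [ 0.0002  0.0058 -0.0094] [ 0.0001  0.0001 -0.0018]
```

>>> drive_tool(
  steps=[
    [25,0,0,-0.04,0,0,0],
    [25,0,0,-0.12,0,0,0],
    [25,0,0,-0.3,0,0,0],
    [25,0,0,-0.5,0,0,0],
    [25,0,0,-0.7,0,0,0],
    [25,0,0,-0.9,0,0,0],
    [25,0,0,-1,0,0,0],
    [25,0,0,-1,0,0,0],
  ],
)

```text
time_s: 4.9
position: [0.638, 0.1562, 0.2337]
tcp_rot: [[0.989, -0.151, 0.005], [-0.151, -0.989, 0.0], [0.005, -0.001, -1.0]]
force: [0.2, 0.3, -0.8]
opening: 0.386
grasp_force: 30.0
```

```bash
python3 - <<'E'
from h import *
plan([(472.2,-300.2,230,13.5),(472.2,-300.2,143.9,13.5)])
c=cap('side'); cv2.imwrite('pics/b.png',cv2.resize(c['color'][100:360,200:400],(462,600)))
E
```

```text
at [638.  156.2 233.7] yaw -8.66 t 4.9 F [ 0.2  0.3 -0.8] open 33.55490522024413 g 29.98055518430192 q [  4.  32.  77.   0.  71. 103.]
(472.2, -300.2, 230, 13.5) calls 4 [-0.7931  3.9681  0.0215] [-2.000e-04 -3.500e-03 -2.578e-01]
(472.2, -300.2, 143.9, 13.5) calls 1 [0.     0.     0.7175] [0. 0. 0.]
```

View pics/b.png

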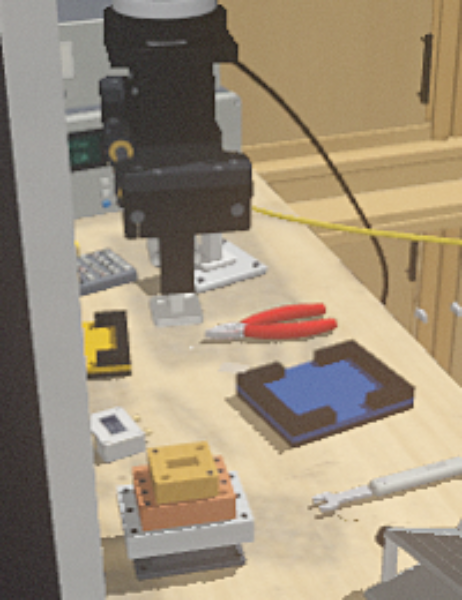

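Adapter is held upright (crop 178,308) and the stack is undisturbed. Carrying it to the port.

>>> drive_tool(
  steps=[
    [25,-0.03,0.14,0,0,0,0],
    [25,-0.08,0.38,0,0,0,0],
    [25,-0.14,0.7,0,0,0,0],
    [25,-0.198,0.99,0,0,0,0],
  ],
)

```text
time_s: 5.35
position: [0.5929, 0.0402, 0.229]
tcp_rot: [[0.989, -0.15, -0.004], [-0.15, -0.989, -0.0], [-0.004, 0.001, -1.0]]
force: [0.5, -0.0, -1.3]
opening: 0.382
grasp_force: 30.0
```

>>> drive_tool(
  steps=[
    [25,-0.07,0.33,0,0,0,0],
    [25,-0.14,0.66,0,0,0,0],
    [25,-0.198,0.99,0,0,0,0],
  ],
)

```text
time_s: 5.65
position: [0.5511, -0.0735, 0.2293]
tcp_rot: [[0.989, -0.151, -0.004], [-0.151, -0.989, 0.001], [-0.004, -0.0, -1.0]]
force: [-0.0, -0.0, -1.1]
opening: 0.384
grasp_force: 30.0
```

>>> drive_tool(
  steps=[
    [25,-0.07,0.33,0,0,0,0],
    [25,-0.14,0.66,0,0,0,0],
    [25,-0.198,0.99,0,0,0,0],
  ],
)

```text
time_s: 5.95
position: [0.5096, -0.187, 0.2294]
tcp_rot: [[0.989, -0.151, -0.004], [-0.151, -0.989, 0.002], [-0.004, -0.001, -1.0]]
force: [0.9, -0.8, -0.8]
opening: 0.383
grasp_force: 30.0
```

>>> drive_tool(
  steps=[
    [25,-0.06,0.31,0,0,0,-0.05],
    [25,-0.11,0.55,0,0,0,-0.1],
    [25,-0.16,0.8,0,0,0,-0.16],
    [25,-0.19,0.94,0,0,0,-0.21],
    [25,-0.198,0.99,0,0,0,-0.258],
    [25,-0.198,0.99,0,0,0,-0.258],
    [25,-0.198,0.99,0,0,0,-0.258],
    [25,-0.198,0.99,0,0,0,-0.258],
  ],
)

```text
time_s: 6.75
position: [0.4705, -0.2987, 0.2303]
tcp_rot: [[0.972, 0.233, -0.001], [0.233, -0.972, 0.001], [-0.001, -0.001, -1.0]]
force: [0.3, -0.1, -0.9]
opening: 0.383
grasp_force: 30.0
```

```bash
python3 - <<'E'
from h import *
plan([(472.2,-300.2,160,13.5),(472.2,-300.2,143.9,13.5)])
c=cap('side'); 
cv2.imwrite('pics/c.png',cv2.resize(c['color'][70:240,230:370],(494,600)))
E
```

```text
at [ 470.5 -298.7  230.3] yaw 13.47 t 6.75 F [ 0.3 -0.1 -0.9] open 33.34576562265535 g 29.980699783482123 q [-44.  25.  91.   0.  64.  33.]
(472.2, -300.2, 160, 13.5) calls 1 [0.0112 0.0163 0.5861] [-0.001   0.0006 -0.0003]
(472.2, -300.2, 143.9, 13.5) calls 1 [0.     0.     0.1342] [0. 0. 0.]
```

View pics/c.png

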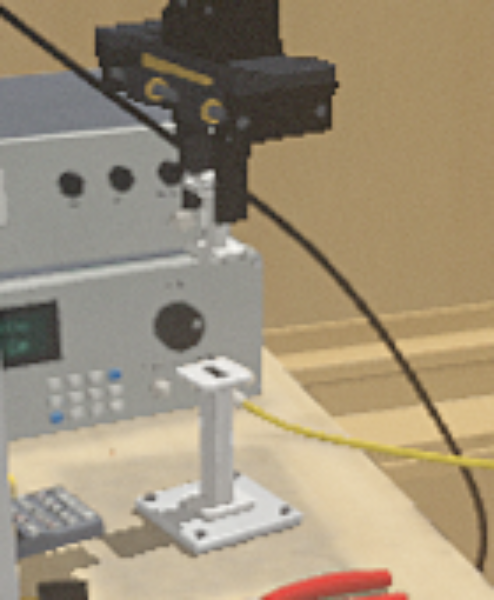

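The adapter (crop 212,235) hangs directly above the port flange (213,373). Lowering.

>>> drive_tool(
  steps=[
    [25,0.011,0.016,0.15,0,0,0],
    [25,0.011,0.016,0.3,0,0,0],
    [25,0.011,0.016,0.45,0,0,0],
    [25,0.011,0.016,0.58,0,0,0],
    [25,0.011,0.016,0.64,0,0,0],
    [25,0.011,0.016,0.67,0,0,0],
    [25,0.011,0.016,0.68,0,0,0],
    [25,0.011,0.016,0.68,0,0,0],
  ],
)

```text
time_s: 7.6
position: [0.4732, -0.3012, 0.1499]
tcp_rot: [[0.972, 0.234, 0.001], [0.234, -0.972, -0.001], [0.001, 0.001, -1.0]]
force: [0.1, 0.4, -0.2]
opening: 0.386
grasp_force: 30.0
```

>>> drive_tool(
  steps=[
    [25,0,0,0.01,0,0,0],
    [25,0,0,0.02,0,0,0],
    [25,0,0,0.03,0,0,0],
    [25,0,0,0.03,0,0,0],
  ],
)

```text
time_s: 8.0
position: [0.4727, -0.301, 0.1457]
tcp_rot: [[0.972, 0.234, -0.0], [0.234, -0.972, 0.0], [-0.0, -0.0, -1.0]]
force: [0.4, -1.0, 0.2]
opening: 0.382
grasp_force: 30.0
```

```bash
python3 - <<'E'
from h import *
plan([(472.2,-300.2,143.9,13.5)])
c=cap('side'); 
cv2.imwrite('pics/d.png',cv2.resize(c['color'][120:240,250:350],(500,600)))
E
```

```text
at [ 472.7 -301.   145.7] yaw 13.51 t 8.0 F [ 0.4 -1.   0.2] open 33.26878393345912 g 29.98054512339877 q [-44.  31.  96.  -0.  53.  33.]
(472.2, -300.2, 143.9, 13.5) calls 1 [-0.0027 -0.0073  0.0153] [-0.      0.0001  0.0001]
```

View pics/d.png

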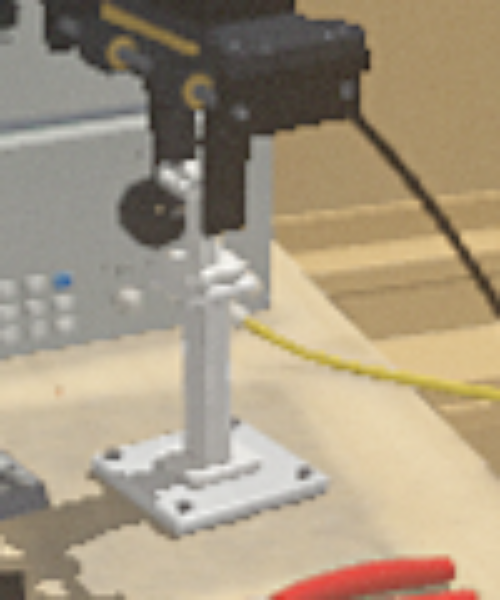

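Almost in contact (no contact force yet). Lowering a bit further until the force shows.

>>> drive_tool(
  steps=[
    [25,-0.002,-0.007,0.006,0,0,0],
    [25,-0.002,-0.007,0.012,0,0,0],
    [25,-0.002,-0.007,0.018,0,0,0],
    [25,-0.002,-0.007,0.018,0,0,0],
  ],
)

```text
time_s: 8.45
position: [0.4724, -0.3002, 0.1438]
tcp_rot: [[0.972, 0.234, -0.0], [0.234, -0.972, 0.0], [-0.0, -0.0, -1.0]]
force: [0.2, 0.7, 0.8]
opening: 0.381
grasp_force: 29.9
```

>>> drive_tool(
  steps=[
    [25,0,0,0.004,0,0,0],
    [25,0,0,0.008,0,0,0],
    [25,0,0,0.008,0,0,0],
  ],
)

```text
time_s: 8.75
position: [0.4725, -0.3003, 0.1437]
tcp_rot: [[0.972, 0.234, 0.0], [0.234, -0.972, -0.0], [0.0, 0.0, -1.0]]
force: [-1.2, 0.9, 7.3]
opening: 0.387
grasp_force: 29.9
```

>>> drive_tool(
  steps=[
    [40,0,0,-0.006,0,0,0],
    [46,0,0,-0.006,0,0,0],
    [60,0,0,-0.006,0,0,0],
    [70,0,0,-0.006,0,0,0],
    [70,0,0,-0.006,0,0,0],
    [70,0,0,-0.006,0,0,0],
  ],
)

```text
time_s: 9.35
position: [0.4724, -0.3002, 0.1432]
tcp_rot: [[0.972, 0.234, -0.0], [0.234, -0.972, 0.0], [-0.0, -0.0, -1.0]]
force: [0.1, -0.2, 0.2]
opening: 0.775
grasp_force: 0.0
```

>>> drive_tool(
  steps=[
    [70,0,0,-0.1,0,0,0],
    [70,0,0,-0.3,0,0,0],
    [70,0,0,-0.6,0,0,0],
    [70,0,0,-0.9,0,0,0],
    [70,0,0,-0.9,0,0,0],
  ],
)

```text
time_s: 9.85
position: [0.4752, -0.3027, 0.2577]
tcp_rot: [[0.972, 0.234, 0.009], [0.234, -0.972, -0.009], [0.007, 0.011, -1.0]]
force: [0.8, -0.6, 0.1]
opening: 0.805
grasp_force: 0.0
```

```bash
python3 - <<'E'
from h import *
plan([(638.0,156.4,250,-7.5)])
c=cap('side'); P=cloud(c)
q=P[(abs(P[...,0]-.472)<.03)&(abs(P[...,1]+.3)<.03)&(P[...,2]>.1)&(P[...,2]<.185)]
for lo,hi in((.158,.185),(.112,.124)):
  s=q[(q[:,2]>lo)&(q[:,2]<hi)]; print(len(s),np.round(np.nanmean(s,0),4),np.round(np.percentile(s,[3,97],axis=0),4).tolist())
c=cap('top'); P=cloud(c)
m=(abs(P[...,0]-.472)<.04)&(abs(P[...,1]+.3)<.04)&(P[...,2]>.15)&(P[...,2]<.19); print('top px',m.sum(),np.nanmedian(P[m],0) if m.sum() else 0)
E
```

```text
at [ 475.2 -302.7  257.7] yaw 13.52 t 9.85 F [ 0.8 -0.6  0.1] open 70.0040061122177 g 0.0 q [-44.  23.  89.   0.  67.  33.]
(638.0, 156.4, 250, -7.5) calls 4 [ 2.213  -3.4033  0.0428] [ 0.0062 -0.0059  0.2446]
106 [ 0.4741 -0.2969  0.166 ] [[0.4554, -0.3147, 0.1618], [0.4912, -0.2812, 0.169]]
136 [ 0.4759 -0.2919  0.1179] [[0.4531, -0.3143, 0.1123], [0.4936, -0.2773, 0.1227]]
top px 0 0
```

The adapter stands on the port: its top flange spans x 455–491 and y -315 to -281, centre about (473,-298). Now back for the brass plate.

>>> drive_tool(
  steps=[
    [87,0.18,-0.28,0,0,0,0],
    [87,0.37,-0.57,0,0,0,0],
    [87,0.553,-0.85,0,0,0,0],
    [87,0.553,-0.85,0,0,0,0],
  ],
)

```text
time_s: 10.35
position: [0.5126, -0.1805, 0.2499]
tcp_rot: [[0.971, 0.238, -0.003], [0.238, -0.971, 0.004], [-0.002, -0.005, -1.0]]
force: [-0.8, 0.2, -0.2]
opening: 0.985
grasp_force: 0.0
```

>>> drive_tool(
  steps=[
    [87,0.18,-0.28,0,0,0,0],
    [87,0.37,-0.57,0,0,0,0],
    [87,0.553,-0.85,0,0,0,0],
  ],
)

```text
time_s: 10.65
position: [0.5533, -0.0703, 0.2502]
tcp_rot: [[0.973, 0.232, -0.002], [0.232, -0.973, 0.0], [-0.002, -0.001, -1.0]]
force: [-0.4, -0.4, 0.1]
opening: 1.002
grasp_force: 0.0
```

>>> drive_tool(
  steps=[
    [87,0.18,-0.28,0,0,0,0],
    [87,0.37,-0.57,0,0,0,0],
    [87,0.553,-0.85,0,0,0,0],
  ],
)

```text
time_s: 10.95
position: [0.5942, 0.0446, 0.2501]
tcp_rot: [[0.972, 0.233, -0.003], [0.233, -0.972, -0.0], [-0.003, -0.0, -1.0]]
force: [0.4, -0.4, 0.1]
opening: 0.996
grasp_force: 0.0
```

>>> drive_tool(
  steps=[
    [87,0.18,-0.28,0,0,0,0.08],
    [87,0.37,-0.57,0,0,0,0.16],
    [87,0.5,-0.77,0,0,0,0.245],
    [87,0.553,-0.85,0,0,0,0.245],
    [87,0.553,-0.85,0,0,0,0.245],
    [87,0.553,-0.85,0,0,0,0.245],
    [87,0.553,-0.85,0,0,0,0.245],
  ],
)

```text
time_s: 11.65
position: [0.6347, 0.1566, 0.2511]
tcp_rot: [[0.991, -0.132, -0.001], [-0.132, -0.991, -0.001], [-0.001, 0.001, -1.0]]
force: [-0.1, -0.1, 0.1]
opening: 1.002
grasp_force: 0.0
```

```bash
python3 - <<'E'
from h import *
plan([(638.0,156.4,130,-7.5),(638.0,156.4,66,-7.5)])
c=cap('side'); P=cloud(c)
for lo,hi in((.078,.086),(.060,.068),(.04,.048)):
  m=(abs(P[...,0]-.638)<.06)&(abs(P[...,1]-.156)<.05)&(P[...,2]>lo)&(P[...,2]<hi)
  r=cv2.minAreaRect((P[m][:,:2]*1000).astype(np.float32)); print(m.sum(),np.round(r[0],1),np.round(r[1],1),round(r[2],1))
E
```

```text
at [634.7 156.6 251.1] yaw -7.59 t 11.65 F [-0.1 -0.1  0.1] open 87.13952190440416 g 0.0 q [  4.  31.  76.  -0.  73. 102.]
(638.0, 156.4, 130, -7.5) calls 2 [ 0.0284 -0.0028  1.0091] [ 0.0006  0.0007 -0.0011]
(638.0, 156.4, 66, -7.5) calls 1 [0.     0.     0.5333] [0. 0. 0.]
443 [638.3 157.7] [50.4 46.3] 82.9
402 [638.4 158.2] [56.9 70. ] 82.9
535 [638.3 158.4] [69.2 95.2] 82.2
```

>>> drive_tool(
  steps=[
    [87,0.029,-0.004,0.2,0,0,0],
    [87,0.029,-0.004,0.5,0,0,0],
    [87,0.029,-0.004,0.8,0,0,0],
    [87,0.029,-0.004,1,0,0,0],
    [87,0.029,-0.004,1,0,0,0],
  ],
)

```text
time_s: 12.2
position: [0.6354, 0.1569, 0.1275]
tcp_rot: [[0.991, -0.132, -0.009], [-0.132, -0.991, -0.001], [-0.009, 0.002, -1.0]]
force: [-0.6, -0.2, 0.1]
opening: 0.998
grasp_force: 0.0
```

>>> drive_tool(
  steps=[
    [87,0,0,0.2,0,0,0],
    [87,0,0,0.4,0,0,0],
    [87,0,0,0.5,0,0,0],
    [87,0,0,0.52,0,0,0],
    [87,0,0,0.52,0,0,0],
    [87,0,0,0.52,0,0,0],
    [87,0,0,0.52,0,0,0],
  ],
)

```text
time_s: 12.9
position: [0.6396, 0.1586, 0.0704]
tcp_rot: [[0.991, -0.131, 0.003], [-0.131, -0.991, 0.0], [0.003, -0.001, -1.0]]
force: [-0.3, 0.3, 0.8]
opening: 0.999
grasp_force: 0.0
```

```bash
python3 - <<'E'
from h import *
plan([(638.0,156.7,66.5,-7.5)])
E
```

```text
at [639.6 158.6  70.4] yaw -7.54 t 12.9 F [-0.3  0.3  0.8] open 86.92641599789648 g 0.0 q [  4.  43.  83.   0.  53. 102.]
(638.0, 156.7, 66.5, -7.5) calls 1 [-0.0116  0.0175  0.0324] [-0.0004 -0.0017 -0.0005]
```

>>> drive_tool(
  steps=[
    [87,0,0.01,0.012,0,0,0],
    [87,0,0.01,0.012,0,0,0],
    [87,0,0.01,0.012,0,0,0],
    [87,0,0.01,0.012,0,0,0],
    [87,0,0.01,0.012,0,0,0],
  ],
)

```text
time_s: 13.4
position: [0.6385, 0.1573, 0.0675]
tcp_rot: [[0.991, -0.131, -0.0], [-0.131, -0.991, -0.0], [-0.0, 0.0, -1.0]]
force: [-0.4, -0.0, -0.6]
opening: 1.005
grasp_force: 0.0
```

```bash
python3 - <<'E'
from h import *
plan([(638.0,156.7,66,-7.5)])
E
```

```text
at [638.5 157.3  67.5] yaw -7.54 t 13.4 F [-0.4 -0.  -0.6] open 87.41047932957032 g 0.0 q [  4.  44.  84.  -0.  53. 102.]
(638.0, 156.7, 66, -7.5) calls 1 [-0.0033  0.0057  0.0121] [ 0.      0.0001 -0.0005]
```

>>> drive_tool(
  steps=[
    [35,0,0.004,0.006,0,0,0],
    [35,0,0.004,0.006,0,0,0],
    [35,0,0.004,0.006,0,0,0],
    [35,0,0.004,0.006,0,0,0],
    [35,0,0.004,0.006,0,0,0],
    [35,0,0.004,0.006,0,0,0],
    [35,0,0.004,0.006,0,0,0],
  ],
)

```text
time_s: 14.1
position: [0.6384, 0.1568, 0.0668]
tcp_rot: [[0.991, -0.131, -0.0], [-0.131, -0.991, -0.0], [-0.0, 0.0, -1.0]]
force: [0.2, -0.1, 0.5]
opening: 0.527
grasp_force: 30.0
```

```bash
python3 - <<'E'
from h import *
plan([(638.0,156.7,66,-7.5)])
E
```

```text
at [638.4 156.8  66.8] yaw -7.55 t 14.1 F [ 0.2 -0.1  0.5] open 45.821656571923086 g 29.962652027606964 q [  4.  44.  84.  -0.  53. 102.]
(638.0, 156.7, 66, -7.5) calls 1 [-0.0034  0.0015  0.0067] [ 0.      0.     -0.0006]
```

>>> drive_tool(
  steps=[
    [35,0,0,-0.015,0,0,0],
    [35,0,0,-0.035,0,0,0],
    [35,0,0,-0.06,0,0,0],
    [35,0,0,-0.09,0,0,0],
    [35,0,0,-0.15,0,0,0],
    [35,0,0,-0.3,0,0,0],
    [35,0,0,-0.5,0,0,0],
    [35,0,0,-0.5,0,0,0],
  ],
)

```text
time_s: 14.9
position: [0.6415, 0.1572, 0.1308]
tcp_rot: [[0.991, -0.131, 0.009], [-0.131, -0.991, 0.001], [0.008, -0.002, -1.0]]
force: [1.8, 0.4, -1.3]
opening: 0.524
grasp_force: 30.0
```

>>> drive_tool(
  steps=[
    [35,0,0,-0.15,0,0,0],
    [35,0,0,-0.3,0,0,0],
    [35,0,0,-0.45,0,0,0],
    [35,0,0,-0.45,0,0,0],
    [35,0,0,-0.45,0,0,0],
  ],
)

```text
time_s: 15.4
position: [0.638, 0.1568, 0.1802]
tcp_rot: [[0.991, -0.131, -0.001], [-0.131, -0.991, -0.0], [-0.001, 0.0, -1.0]]
force: [0.4, -0.3, -3.2]
opening: 0.525
grasp_force: 30.0
```

```bash
python3 - <<'E'
from h import *
plan([(437,281,180,15.5,0),(437,281,120,15.5,25),(439.2,281.4,88.9,15.5,25),(459.6,287,43.6,15.5,25)])
c=cap('side'); cv2.imwrite('pics/e.png',cv2.resize(c['color'][160:420,220:460],(554,600)))
E
```

```text
at [638.  156.8 180.2] yaw -7.55 t 15.4 F [ 0.4 -0.3 -3.2] open 45.700254852546564 g 29.963435232639313 q [  4.  35.  79.  -0.  65. 102.]
(437, 281, 180, 15.5, 0) calls 2 [-1.7969 -0.806   0.0022] [ 0.      0.0004 -0.2682]
(437, 281, 120, 15.5, 25) calls 1 [0.  0.  0.5] [0.     0.2909 0.    ]
(439.2, 281.4, 88.9, 15.5, 25) calls 1 [-0.0927  0.0017  0.2427] [0. 0. 0.]
(459.6, 287, 43.6, 15.5, 25) calls 1 [2.000e-04 5.000e-04 4.166e-01] [0. 0. 0.]
```

View pics/e.png

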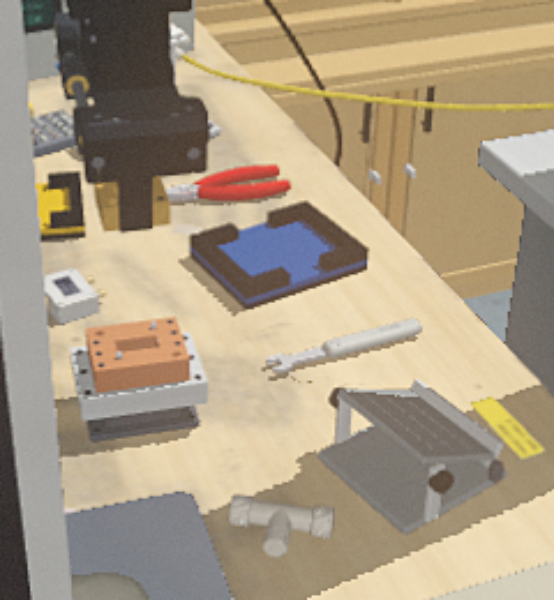

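The brass plate is held level (crop 130,205) and the copper stays seated. Moving to the stand.

>>> drive_tool(
  steps=[
    [35,-0.1,-0.05,0,0,0,0],
    [35,-0.3,-0.135,0,0,0,0],
    [35,-0.5,-0.225,0,0,0,0],
    [35,-0.7,-0.315,0,0,0,0],
    [35,-0.9,-0.403,0,0,0,0],
  ],
)

```text
time_s: 15.95
position: [0.535, 0.2197, 0.1796]
tcp_rot: [[0.991, -0.131, -0.003], [-0.131, -0.991, -0.0], [-0.003, 0.001, -1.0]]
force: [0.4, 0.6, -3.7]
opening: 0.523
grasp_force: 30.0
```

>>> drive_tool(
  steps=[
    [35,-0.2,-0.09,0,0,0,-0.06],
    [35,-0.4,-0.18,0,0,0,-0.12],
    [35,-0.6,-0.27,0,0,0,-0.18],
    [35,-0.8,-0.36,0,0,0,-0.24],
    [35,-0.88,-0.395,0,0,0,-0.268],
    [35,-0.9,-0.403,0,0,0,-0.268],
    [35,-0.9,-0.403,0,0,0,-0.268],
  ],
)

```text
time_s: 16.65
position: [0.4372, 0.2812, 0.1807]
tcp_rot: [[0.964, 0.267, 0.001], [0.267, -0.964, -0.0], [0.001, 0.0, -1.0]]
force: [-0.3, -0.1, -3.3]
opening: 0.526
grasp_force: 30.0
```

>>> drive_tool(
  steps=[
    [35,0,0,0.06,0,0.05,0],
    [35,0,0,0.14,0,0.1,0],
    [35,0,0,0.22,0,0.15,0],
    [35,0,0,0.3,0,0.2,0],
    [35,0,0,0.4,0,0.25,0],
    [35,0,0,0.5,0,0.29,0],
    [35,0,0,0.5,0,0.291,0],
    [35,0,0,0.5,0,0.291,0],
  ],
)

```text
time_s: 17.45
position: [0.4373, 0.2801, 0.1198]
tcp_rot: [[0.875, 0.265, 0.406], [0.241, -0.964, 0.111], [0.421, 0.001, -0.907]]
force: [-0.1, -1.0, -3.2]
opening: 0.523
grasp_force: 30.0
```

```bash
python3 - <<'E'
from h import *
plan([(439.2,281.4,88.9,15.5,25),(459.6,287,43.6,15.5,25)])
c=cap('side'); cv2.imwrite('pics/f.png',cv2.resize(c['color'][200:420,300:500],(545,600)))
E
```

```text
at [437.3 280.1 119.8] yaw 15.4 t 17.45 F [-0.1 -1.  -3.2] open 45.50229881776981 g 29.963440597057343 q [ 22.  28. 121. -24.   7. 120.]
(439.2, 281.4, 88.9, 15.5, 25) calls 1 [-0.0922 -0.006   0.2414] [ 0.0009  0.0013 -0.001 ]
(459.6, 287, 43.6, 15.5, 25) calls 1 [2.000e-04 5.000e-04 4.166e-01] [0. 0. 0.]
```

View pics/f.png

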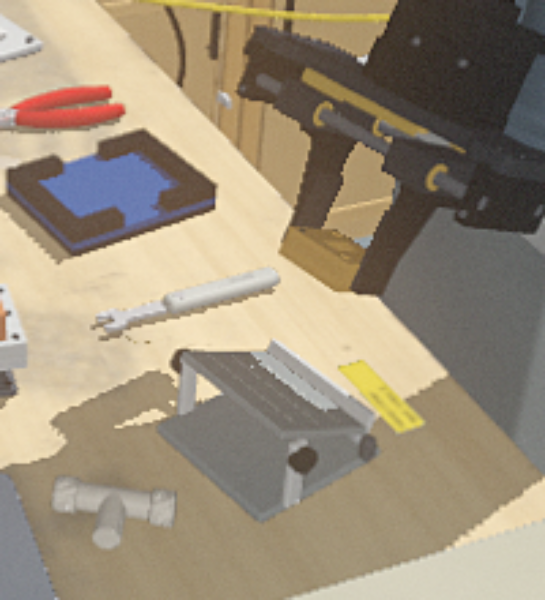

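```bash
cat > kin.py <<'E'
from h import *
from scipy.optimize import least_squares as LS
s=read_state()
D=[(-75.373,30.275,82.148,0,67.69,-10.23,.2625,-.5665,.2217),(-5,25,81,0,74,90,.6011,.0584,.2799),(4,40,83,0,57,103,.6366,.156,.1109),(4,32,77,0,71,103,.638,.1562,.2337),(-44,25,91,0,64,33,.4705,-.2987,.2303),(-44,31,96,0,53,33,.4727,-.301,.1457),(4,44,84,0,53,102,.6384,.1568,.0668),(4,35,79,0,65,102,.638,.1568,.1802),(22,28,121,-24,7,120,.4373,.2801,.1198)]
D=np.array(D); D[-1]=[*s['joint_positions'],*s['position']] if s['time_s']<17.6 else D[-1]
w=np.array([8]+[1]*7+[8.])
def fk(q,k):
    a1,h,A,B,L,d,sx=k; q=np.radians(q)
    ry=lambda t:Ro.from_rotvec([0,t,0]); rz=lambda t:Ro.from_rotvec([0,0,t])
    R1=rz(q[0]); F=R1*ry(q[1]+q[2]); W=F*rz(q[3])*ry(q[4])
    p=R1.apply([a1,sx,h])+(R1*ry(q[1])).apply([0,0,A])+F.apply([d,0,B])+W.apply([0,0,L])
    return p,(W*rz(q[5])).as_matrix()
f=lambda k:np.concatenate([wi*(fk(r[:6],k)[0]-r[6:])for wi,r in zip(w,D)])
k=LS(f,[.0,.3,.45,.4,.25,0,.11]).x
lo=np.array([-176,-43,12.6,-82,0,-163]);hi=np.array([176,126,139.9,262,151,163])
def ik(p,R,q0,k=k):
    q0=np.clip(q0,lo+.1,hi-.1)
    C=fk(D[-1][:6],k)[1].T@np.array(s['tcp_rot']) if 0 else C0
    g=lambda q:np.r_[(fk(q,k)[0]-p)*10,Ro.from_matrix((fk(q,k)[1]@C).T@R).as_rotvec()*3]
    r=LS(g,q0,bounds=(lo,hi)); return r.x,r.cost
R0=fk(D[0][:6],k)[1]; C0=R0.T@np.array([[.90737,.42032,-.0005],[.42032,-.90737,.0019],[.0003,-.0019,-1]])
E
python3 - <<'E'
from kin import *
print(np.round(k,3),np.round(f(k)*1000,1)[:3],np.abs(f(k)).max())
print(np.round(Ro.from_matrix((fk(D[-1][:6],k)[1]@C0).T@np.array(s['tcp_rot'])).as_rotvec(degrees=True),2), C0.round(2).tolist(),s['joint_positions'])
q=s['joint_positions']
for t in (25,20,15,10):
  for p in ((439.2,281.4,88.9),(459.6,287,43.6)):
    for q0 in (q,q+[0,0,0,170,5,-170]):
      x,c=ik(np.array(p)/1000,down(15.5,t),q0); print(t,p,np.round(x,1),'%.1e'%c)
E
```

```text
[0.003 0.254 0.59  0.385 0.294 0.109 0.111] [-1.7  0.1 -0.4] 0.006783537065326861
[ 0.  0. -0.] [[-0.0, -1.0, -0.0], [1.0, -0.0, -0.0], [0.0, -0.0, 1.0]] [ 21.99216555  28.32338209 120.64464997 -24.39088814   6.7959416
 120.22990875]
25 (439.2, 281.4, 88.9) [ 21.9  32.6 121.6 -67.2   2.9 163. ] 9.1e-05
25 (439.2, 281.4, 88.9) [  21.9   33.   122.3  258.8    2.6 -163. ] 3.2e-04
25 (459.6, 287, 43.6) [ 21.3  38.4 118.1 -67.7   2.2 163. ] 8.8e-03
25 (459.6, 287, 43.6) [  21.6   39.5  120.2  209.4    5.3 -113.7] 6.6e-30
20 (439.2, 281.4, 88.9) [ 21.6  32.1 118.3 -12.1  10.  107.6] 8.7e-25
20 (439.2, 281.4, 88.9) [ 21.6  32.1 118.3 -12.1  10.  107.6] 1.8e-28
20 (459.6, 287, 43.6) [ 21.3  38.5 116.8 -22.4   5.2 117.8] 6.6e-25
20 (459.6, 287, 43.6) [ 19.9  39.3 119.  175.5   0.  -81.3] 9.3e-03
15 (439.2, 281.4, 88.9) [ 21.2  31.9 114.7  -4.7  18.5 100. ] 2.0e-24
15 (439.2, 281.4, 88.9) [ 21.2  31.9 114.7  -4.7  18.5 100. ] 1.9e-26
15 (459.6, 287, 43.6) [ 21.   38.1 113.2  -5.9  13.8 101.1] 4.7e-27
15 (459.6, 287, 43.6) [ 21.   38.1 113.2  -5.9  13.8 101.1] 1.3e-26
10 (439.2, 281.4, 88.9) [ 20.9  32.3 111.1  -2.1  26.6  97.2] 7.8e-28
10 (439.2, 281.4, 88.9) [ 20.9  32.3 111.1  -2.1  26.6  97.2] 4.0e-21
10 (459.6, 287, 43.6) [ 20.7  38.2 109.6  -2.4  22.2  97.3] 3.8e-19
10 (459.6, 287, 43.6) [ 20.7  38.2 109.6  -2.4  22.2  97.3] 1.5e-24
```

```bash
cat >> h.py <<'E'
def standpose(x,lift,t,tip=2.8,yaw=15.5,L=(437.6,280.9,30)):
    T=down(yaw,25); ex=T[:,0]; ez=-T[:,2]; tz=down(yaw,t)[:,2]
    return tuple(np.round(np.array(L)+x*ex+(9+lift)*ez+(9-tip)*tz,1))+(yaw,t)
E
python3 - <<'E'
from kin import *
W=[standpose(26,45,20),standpose(26,10,20),standpose(26,4,20),standpose(26,0,20)]
q=s['joint_positions']
for w in W: q,c=ik(np.array(w[:3])/1000,down(*w[3:]),q); print(w,np.round(q,1),'%.0e'%c)
plan(W)
E
```

```text
(np.float64(440.4), np.float64(281.7), np.float64(84.1), 15.5, 20) [ 21.6  32.7 118.3 -12.9   9.3 108.4] 4e-26
(np.float64(454.6), np.float64(285.6), np.float64(52.4), 15.5, 20) [ 21.4  37.3 117.3 -19.8   5.9 115.2] 2e-26
(np.float64(457.1), np.float64(286.3), np.float64(46.9), 15.5, 20) [ 21.3  38.1 117.  -21.7   5.4 117.1] 1e-29
(np.float64(458.7), np.float64(286.7), np.float64(43.3), 15.5, 20) [ 21.3  38.6 116.9 -23.1   5.  118.5] 2e-20
at [438.1 280.5 120.5] yaw 15.39 t 17.5 F [ 0.3 -0.  -2.8] open 45.68616277407021 g 29.963458478450775 q [ 22.  28. 121. -24.   7. 120.]
(np.float64(440.4), np.float64(281.7), np.float64(84.1), 15.5, 20) calls 1 [-0.109  -0.0043  0.2836] [ 0.0007 -0.058  -0.0012]
(np.float64(454.6), np.float64(285.6), np.float64(52.4), 15.5, 20) calls 1 [0.025  0.0003 0.2902] [0. 0. 0.]
(np.float64(457.1), np.float64(286.3), np.float64(46.9), 15.5, 20) calls 1 [ 0.0047 -0.0001  0.0505] [0. 0. 0.]
(np.float64(458.7), np.float64(286.7), np.float64(43.3), 15.5, 20) calls 1 [0.0027 0.0004 0.0329] [0. 0. 0.]
```

>>> drive_tool(
  steps=[
    [35,0,0,0,0,-0.03,0],
    [35,-0.03,0,0.05,0,-0.058,0],
    [35,-0.06,0,0.12,0,-0.058,0],
    [35,-0.09,0,0.2,0,-0.058,0],
    [35,-0.109,-0.004,0.284,0,-0.058,0],
    [35,-0.109,-0.004,0.284,0,-0.058,0],
  ],
)

```text
time_s: 18.1
position: [0.4384, 0.2817, 0.0825]
tcp_rot: [[0.906, 0.267, 0.327], [0.251, -0.964, 0.09], [0.339, 0.001, -0.941]]
force: [0.4, 0.3, -3.9]
opening: 0.525
grasp_force: 30.0
```

>>> drive_tool(
  steps=[
    [35,0.005,0,0.06,0,0,0],
    [35,0.01,0,0.12,0,0,0],
    [35,0.015,0,0.18,0,0,0],
    [35,0.02,0,0.24,0,0,0],
    [35,0.025,0,0.29,0,0,0],
    [35,0.025,0,0.29,0,0,0],
    [35,0.025,0,0.29,0,0,0],
    [35,0.025,0,0.29,0,0,0],
  ],
)

```text
time_s: 18.9
position: [0.4535, 0.2862, 0.0529]
tcp_rot: [[0.905, 0.267, 0.33], [0.251, -0.964, 0.091], [0.343, -0.0, -0.939]]
force: [-0.8, 0.6, -3.7]
opening: 0.523
grasp_force: 30.0
```

```bash
python3 - <<'E'
from h import *
plan([standpose(26,4,20),standpose(26,0,20)])
print(read_state()['tcp_rot'].round(3).tolist())
c=cap('side'); cv2.imwrite('pics/g.png',cv2.resize(c['color'][260:400,340:460],(514,600),interpolation=cv2.INTER_CUBIC))
E
```

```text
at [453.5 286.2  52.9] yaw 15.48 t 18.9 F [-0.8  0.6 -3.7] open 45.5217296477386 g 29.96354430913925 q [ 22.  37. 117. -20.   6. 115.]
(np.float64(457.1), np.float64(286.3), np.float64(46.9), 15.5, 20) calls 1 [0.0104 0.007  0.0568] [ 0.     -0.0004 -0.0002]
(np.float64(458.7), np.float64(286.7), np.float64(43.3), 15.5, 20) calls 1 [0.0027 0.0004 0.0329] [0. 0. 0.]
[[0.905, 0.267, 0.33], [0.251, -0.964, 0.091], [0.343, -0.0, -0.939]]
```

View pics/g.png

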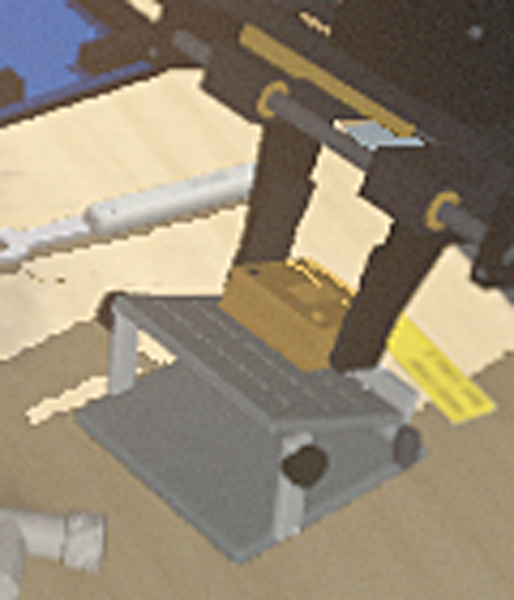

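The plate (crop 285,310) is just above the table, centred and next to the ledge. Lowering until contact.

>>> drive_tool(
  steps=[
    [35,0.005,0.002,0.02,0,0,0],
    [35,0.007,0.003,0.04,0,0,0],
    [35,0.01,0.004,0.06,0,0,0],
    [35,0.01,0.004,0.06,0,0,0],
  ],
)

```text
time_s: 19.35
position: [0.4573, 0.2866, 0.0461]
tcp_rot: [[0.906, 0.267, 0.33], [0.251, -0.964, 0.091], [0.342, 0.0, -0.94]]
force: [-0.1, 0.1, -3.9]
opening: 0.527
grasp_force: 30.0
```

>>> drive_tool(
  steps=[
    [35,0.001,0,0.008,0,0,0],
    [35,0.001,0,0.016,0,0,0],
    [35,0.001,0,0.016,0,0,0],
  ],
)

```text
time_s: 19.65
position: [0.4576, 0.2868, 0.0451]
tcp_rot: [[0.905, 0.267, 0.33], [0.251, -0.964, 0.092], [0.343, 0.0, -0.939]]
force: [-2.5, -1.1, 2.5]
opening: 0.525
grasp_force: 30.0
```

>>> drive_tool(
  steps=[
    [35,0.001,0,0.008,0,0,0],
    [35,0.001,0,0.016,0,0,0],
    [35,0.001,0,0.016,0,0,0],
  ],
)

```text
time_s: 19.95
position: [0.4576, 0.2869, 0.0435]
tcp_rot: [[0.905, 0.268, 0.33], [0.252, -0.963, 0.091], [0.342, 0.0, -0.94]]
force: [-5.2, -0.9, 6.5]
opening: 0.524
grasp_force: 30.0
```

```bash
python3 - <<'E'
from h import *
plan([standpose(26,0,20)])
E
```

```text
at [457.6 286.9  43.5] yaw 15.54 t 19.95 F [-5.2 -0.9  6.5] open 45.554083676469304 g 30.009263455867767 q [ 21.  39. 117. -23.   5. 118.]
(np.float64(458.7), np.float64(286.7), np.float64(43.3), 15.5, 20) calls 1 [0.007  0.0042 0.004 ] [ 0.0001 -0.0001  0.0004]
```

>>> drive_tool(
  steps=[
    [35,0,0,0.006,0,0,0],
    [35,0,0,0.012,0,0,0],
    [35,0,0,0.012,0,0,0],
  ],
)

```text
time_s: 20.25
position: [0.4577, 0.2869, 0.043]
tcp_rot: [[0.905, 0.268, 0.33], [0.252, -0.963, 0.091], [0.343, 0.001, -0.939]]
force: [-8.8, -3.0, 16.8]
opening: 0.527
grasp_force: 30.0
```

```bash
python3 - <<'E'
from h import *
plan([standpose(26,0,20)])
c=cap('side'); cv2.imwrite('pics/i.png',cv2.resize(c['color'][290:400,350:450],(545,600),interpolation=cv2.INTER_CUBIC))
E
```

```text
at [457.7 286.9  43. ] yaw 15.57 t 20.25 F [-8.8 -3.  16.8] open 45.845321427218316 g 30.02181351184845 q [ 21.  39. 117. -23.   5. 119.]
(np.float64(458.7), np.float64(286.7), np.float64(43.3), 15.5, 20) calls 1 [0.0081 0.004  0.0003] [ 0.0001 -0.0005  0.0007]
```

View pics/i.png

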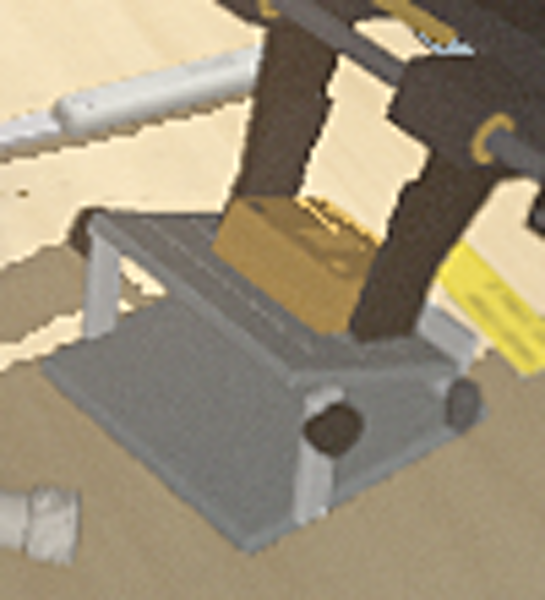

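Force now rises stiffly, so the plate is flat on the table. Easing off, sliding about 2.5 mm down to the ledge, then opening.

>>> drive_tool(
  steps=[
    [35,0,0,-0.008,0,0,0],
    [35,-0.007,0,-0.007,0,0,0],
    [35,-0.014,0,-0.006,0,0,0],
    [35,-0.02,0,-0.006,0,0,0],
    [35,-0.02,0,-0.006,0,0,0],
  ],
)

```text
time_s: 20.8
position: [0.4576, 0.2869, 0.043]
tcp_rot: [[0.904, 0.268, 0.333], [0.251, -0.963, 0.093], [0.346, -0.0, -0.938]]
force: [-3.4, -2.2, 14.3]
opening: 0.526
grasp_force: 30.0
```

```bash
python3 - <<'E'
from h import *
plan([standpose(23,0,20)])
E
```

```text
at [457.6 286.9  43. ] yaw 15.52 t 20.8 F [-3.4 -2.2 14.3] open 45.766466296930034 g 30.0203338265419 q [ 21.  39. 117. -25.   5. 120.]
(np.float64(456.1), np.float64(286.0), np.float64(42.1), 15.5, 20) calls 1 [-0.0163  0.0042  0.0021] [-0.0004 -0.0029  0.0002]
```

>>> drive_tool(
  steps=[
    [35,0,0,-0.008,0,0,0],
    [35,0,0,-0.012,0,0,0],
    [35,-0.006,0,-0.012,0,0,0],
    [35,-0.006,0,-0.012,0,0,0],
    [35,-0.006,0,-0.012,0,0,0],
  ],
)

```text
time_s: 21.3
position: [0.4561, 0.2865, 0.0424]
tcp_rot: [[0.905, 0.267, 0.331], [0.251, -0.964, 0.092], [0.343, -0.0, -0.939]]
force: [1.2, -0.0, -1.3]
opening: 0.526
grasp_force: 30.0
```

```bash
python3 - <<'E'
from h import *
plan([standpose(23,0,20)])
E
```

```text
at [456.1 286.5  42.4] yaw 15.49 t 21.3 F [ 1.2 -0.  -1.3] open 45.75889041336763 g 29.99549388885498 q [ 21.  39. 117. -25.   5. 120.]
(np.float64(456.1), np.float64(286.0), np.float64(42.1), 15.5, 20) calls 1 [-0.0022  0.0043  0.0022] [-0.0002 -0.001  -0.0001]
```

>>> drive_tool(
  steps=[
    [48,0,0,0,0,0,0],
    [52,0,0,0,0,0,0],
    [58,0,0,0,0,0,0],
    [62,0,0,0,0,0,0],
    [62,0,0,0,0,0,0],
    [62,0,0,0,0,0,0],
  ],
)

```text
time_s: 21.9
position: [0.4555, 0.2862, 0.0424]
tcp_rot: [[0.905, 0.267, 0.33], [0.251, -0.964, 0.091], [0.342, 0.0, -0.94]]
force: [0.5, 0.3, 0.2]
opening: 0.709
grasp_force: 0.0
```

>>> drive_tool(
  steps=[
    [62,0,0,-0.1,0,0,0],
    [62,0,0,-0.25,0,0,0],
    [62,0,0,-0.4,0,0,0],
    [62,0,0,-0.6,0,0,0],
    [62,0,0,-0.8,0,0,0],
    [62,0,0,-0.8,0,0,0],
  ],
)

```text
time_s: 22.5
position: [0.424, 0.2778, 0.135]
tcp_rot: [[0.904, 0.267, 0.333], [0.251, -0.964, 0.093], [0.346, -0.001, -0.938]]
force: [0.4, -0.0, 0.4]
opening: 0.716
grasp_force: 0.0
```

```bash
cat > brass.py <<'E'
from h import *
c=cap('side'); P=cloud(c); hsv=cv2.cvtColor(c['color'],cv2.COLOR_BGR2HSV)
T=down(15.5,25); ex=T[:,0]; ez=-T[:,2]; ey=np.cross(ez,ex)
Q=(P-np.array([.4376,.2809,.03])).reshape(480,640,3)*1000
X,Y,Zz=Q@ex,Q@ey,Q@ez
near=(abs(X)<90)&(abs(Y)<60)
br=near&(hsv[...,0]>10)&(hsv[...,0]<26)&(hsv[...,1]>110)&(Zz>2)&(Zz<25)
print('table z',np.nanmedian(Zz[near&(X>50)&(X<75)&(abs(Y)<35)]))
tp=br&(Zz>14); A=np.c_[X[tp],Y[tp],np.ones(tp.sum())]; print(br.sum(),tp.sum(),'topfit',np.linalg.lstsq(A,Zz[tp],rcond=None)[0].round(3))
r=cv2.minAreaRect(np.c_[X[tp],Y[tp]].astype(np.float32)); print('top rect',r, 'X',np.percentile(X[br],[2,98]),'Y',np.percentile(Y[br],[2,98]),'Z',np.percentile(Zz[br],[2,50,98]))
cv2.imwrite('pics/j.png',cv2.resize(c['color'][290:400,350:450],(545,600),interpolation=cv2.INTER_CUBIC))
plan([(470,260,200,-7.5),(638,157,170,-7.5),(638,157,47,-7.5)])
E
python3 brass.py
```

```text
table z 219.69623378074883
595 304 topfit [-1.7000e-02 -1.0000e-02  1.7426e+01]
top rect ((24.19699478149414, 1.3271198272705078), (48.34710693359375, 48.29559326171875), 0.5045956373214722) X [ 1.96221302 46.95433776] Y [-20.38042107  25.17828013] Z [ 2.49121016 14.23839597 18.36065463]
at [424.2 277.7 133.9] yaw 15.49 t 22.55 F [ 0.5 -0.3 -0.5] open 62.07196920318686 g 0.0 q [ 22.  26. 118.  -8.  16. 104.]
(470, 260, 200, -7.5) calls 1 [ 0.4981  0.2442 -0.4035] [-0.0474 -0.2318  0.2648]
(638, 157, 170, -7.5) calls 2 [1.5001 0.6683 0.25  ] [0. 0. 0.]
(638, 157, 47, -7.5) calls 2 [0.    0.    1.025] [0. 0. 0.]
```

View pics/j.png

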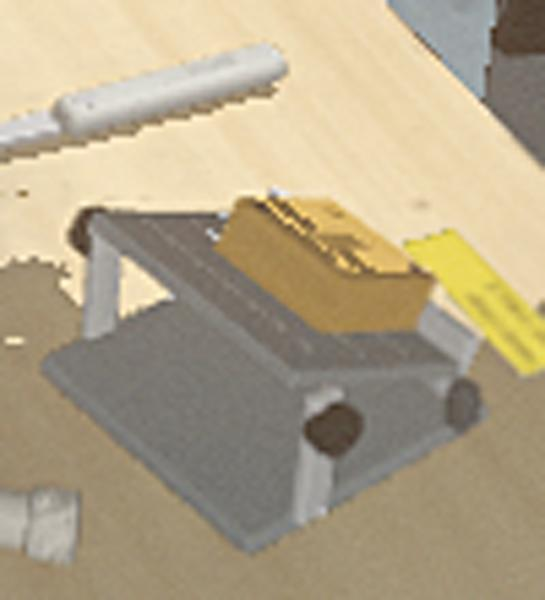

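The brass plate lies flat and square at x ≈ 24 mm, y ≈ 1 mm, against the ledge (crop 325,265). On to the copper plate.

>>> drive_tool(
  steps=[
    [70,0,0,-0.15,0,0,0],
    [80,0.1,0.05,-0.3,-0.01,-0.05,0.06],
    [87,0.25,0.12,-0.4,-0.02,-0.1,0.12],
    [87,0.4,0.2,-0.4,-0.032,-0.16,0.18],
    [87,0.498,0.244,-0.4,-0.043,-0.21,0.24],
    [87,0.498,0.244,-0.4,-0.0474,-0.2318,0.2648],
    [87,0.498,0.244,-0.4,-0.0474,-0.2318,0.2648],
  ],
)

```text
time_s: 23.25
position: [0.4718, 0.2595, 0.1968]
tcp_rot: [[0.991, -0.132, -0.003], [-0.132, -0.991, -0.002], [-0.003, 0.002, -1.0]]
force: [-0.5, -0.1, -0.1]
opening: 0.995
grasp_force: 0.0
```

>>> drive_tool(
  steps=[
    [87,0.25,0.11,0.04,0,0,0],
    [87,0.5,0.22,0.08,0,0,0],
    [87,0.75,0.334,0.12,0,0,0],
    [87,0.75,0.334,0.12,0,0,0],
  ],
)

```text
time_s: 23.65
position: [0.5566, 0.206, 0.1817]
tcp_rot: [[0.991, -0.133, -0.002], [-0.133, -0.991, -0.002], [-0.001, 0.003, -1.0]]
force: [-0.2, -0.4, -0.2]
opening: 0.999
grasp_force: 0.0
```

>>> drive_tool(
  steps=[
    [87,0.25,0.11,0,0,0,0],
    [87,0.5,0.22,0,0,0,0],
    [87,0.7,0.31,0,0,0,0],
    [87,0.75,0.334,0,0,0,0],
    [87,0.75,0.334,0,0,0,0],
    [87,0.75,0.334,0,0,0,0],
    [87,0.75,0.334,0,0,0,0],
  ],
)

```text
time_s: 24.35
position: [0.6361, 0.1579, 0.1832]
tcp_rot: [[0.992, -0.129, -0.005], [-0.129, -0.992, -0.001], [-0.005, 0.002, -1.0]]
force: [0.1, -0.3, -0.4]
opening: 1.001
grasp_force: 0.0
```

```bash
cat > stk.py <<'E'
from h import *
import sys
c=cap('side'); P=cloud(c)
for lo,hi in((.060,.067),(.04,.047)):
  m=(abs(P[...,0]-.638)<.06)&(abs(P[...,1]-.157)<.05)&(P[...,2]>lo)&(P[...,2]<hi)
  if m.sum()>20:
    r=cv2.minAreaRect((P[m][:,:2]*1000).astype(np.float32)); print(m.sum(),np.round(r[0],1),np.round(r[1],1),round(r[2],1))
E
python3 stk.py; python3 -c "
from h import *
plan([(638.3,157,80,-7.5),(638.3,157,47,-7.5)])"
```

```text
754 [638.3 158.1] [59.5 70.3] 83.3
516 [638.2 158.5] [67.2 94.6] 83.2
at [636.4 157.8 183.4] yaw -7.43 t 24.4 F [-0.1  0.2  0.1] open 87.024558652059 g 0.0 q [  4.  35.  79.  -0.  66. 102.]
(638.3, 157, 80, -7.5) calls 1 [0.0198 0.0036 0.8615] [0.0011 0.0026 0.0008]
(638.3, 157, 47, -7.5) calls 1 [0.    0.    0.275] [0. 0. 0.]
```

>>> drive_tool(
  steps=[
    [87,0.018,0.004,0.2,0,0,0],
    [87,0.018,0.004,0.45,0,0,0],
    [87,0.018,0.004,0.7,0,0,0],
    [87,0.018,0.004,0.86,0,0,0],
    [87,0.018,0.004,0.86,0,0,0],
  ],
)

```text
time_s: 24.9
position: [0.6364, 0.1564, 0.0772]
tcp_rot: [[0.991, -0.13, -0.01], [-0.13, -0.992, -0.002], [-0.01, 0.003, -1.0]]
force: [-0.1, -0.0, -0.1]
opening: 0.999
grasp_force: 0.0
```

>>> drive_tool(
  steps=[
    [87,0,0,0.1,0,0,0],
    [87,0,0,0.19,0,0,0],
    [87,0,0,0.25,0,0,0],
    [87,0,0,0.25,0,0,0],
    [87,0,0,0.25,0,0,0],
    [87,0,0,0.25,0,0,0],
    [87,0,0,0.25,0,0,0],
    [87,0,0,0.25,0,0,0],
  ],
)

```text
time_s: 25.7
position: [0.6399, 0.1559, 0.0507]
tcp_rot: [[0.991, -0.131, -0.002], [-0.131, -0.991, -0.001], [-0.002, 0.001, -1.0]]
force: [0.5, 0.3, 0.2]
opening: 1.001
grasp_force: 0.0
```

```bash
python3 -c "
from h import *
plan([(638.3,157,47,-7.4)])"
```

```text
at [639.9 155.9  50.7] yaw -7.51 t 25.7 F [0.5 0.3 0.2] open 87.09837699088588 g 0.0 q [  4.  45.  84.  -0.  51. 102.]
(638.3, 157, 47, -7.4) calls 1 [-0.0144 -0.0073  0.0307] [ 0.0009  0.0012 -0.0013]
```

Settle 3 mm lower, check, then close.

>>> drive_tool(
  steps=[
    [87,-0.008,-0.007,0.012,0,0,0],
    [87,-0.01,-0.007,0.024,0,0,0],
    [87,-0.01,-0.007,0.024,0,0,0],
    [87,-0.01,-0.007,0.024,0,0,0],
  ],
)

```text
time_s: 26.1
position: [0.6384, 0.1569, 0.0472]
tcp_rot: [[0.991, -0.131, -0.003], [-0.131, -0.991, -0.001], [-0.003, 0.002, -1.0]]
force: [-0.7, -0.3, -0.6]
opening: 0.999
grasp_force: 0.0
```

>>> drive_tool(
  steps=[
    [45,0,0,0,0,0,0],
    [45,0,0,0,0,0,0],
    [45,0,0,0,0,0,0],
    [45,0,0,0,0,0,0],
    [45,0,0,0,0,0,0],
    [45,0,0,0,0,0,0],
    [45,0,0,0,0,0,0],
  ],
)

```text
time_s: 26.8
position: [0.6385, 0.1568, 0.0474]
tcp_rot: [[0.991, -0.131, -0.003], [-0.131, -0.991, -0.001], [-0.003, 0.002, -1.0]]
force: [-1.0, -0.7, 0.1]
opening: 0.62
grasp_force: 30.0
```

```bash
python3 -c "
from h import *
plan([(638.3,157,47,-7.4)])"
```

```text
at [638.5 156.8  47.4] yaw -7.52 t 26.8 F [-1.  -0.7  0.1] open 53.971924998496846 g 29.96528148651123 q [  4.  45.  84.  -0.  51. 102.]
(638.3, 157, 47, -7.4) calls 1 [-0.0019 -0.0012  0.0032] [ 0.0011  0.0018 -0.0014]
```

>>> drive_tool(
  steps=[
    [45,0,0,-0.015,0,0,0],
    [45,0,0,-0.035,0,0,0],
    [45,0,0,-0.06,0,0,0],
    [45,0,0,-0.09,0,0,0],
    [45,0,0,-0.15,0,0,0],
    [45,0,0,-0.3,0,0,0],
    [45,0,0,-0.5,0,0,0],
    [45,0,0,-0.5,0,0,0],
  ],
)

```text
time_s: 27.6
position: [0.6418, 0.1573, 0.1114]
tcp_rot: [[0.991, -0.131, 0.006], [-0.131, -0.991, -0.0], [0.006, -0.0, -1.0]]
force: [1.8, -0.3, -4.8]
opening: 0.621
grasp_force: 30.0
```

>>> drive_tool(
  steps=[
    [45,0,0,-0.1,0,0,0],
    [45,0,0,-0.25,0,0,0],
    [45,0,0,-0.4,0,0,0],
    [45,0,0,-0.4,0,0,0],
    [45,0,0,-0.4,0,0,0],
  ],
)

```text
time_s: 28.1
position: [0.6383, 0.1569, 0.1549]
tcp_rot: [[0.991, -0.131, -0.004], [-0.131, -0.991, -0.001], [-0.004, 0.002, -1.0]]
force: [0.2, -0.6, -5.7]
opening: 0.616
grasp_force: 30.0
```

```bash
python3 stk.py; python3 -c "
from h import *
plan([(658.2,-162,155,-11.4),(658.2,-162,45,-11.4),(658.2,-162,15.4,-11.4)])"
```

```text
1167 [638.  157.4] [69.2 95. ] 83.6
at [637.7 156.9 154.1] yaw -7.52 t 28.15 F [ 0.   0.9 -5.3] open 53.699610632591344 g 29.964416921138763 q [  4.  37.  81.  -0.  63. 102.]
(658.2, -162, 155, -11.4) calls 3 [ 0.5171  2.6122 -0.0049] [0.0015 0.0035 0.0452]
(658.2, -162, 45, -11.4) calls 1 [0.     0.     0.9167] [0. 0. 0.]
(658.2, -162, 15.4, -11.4) calls 1 [0.     0.     0.2467] [0. 0. 0.]
```

>>> drive_tool(
  steps=[
    [45,0.02,0.12,0,0,0,0],
    [45,0.06,0.32,0,0,0,0],
    [45,0.12,0.6,0,0,0,0],
    [45,0.172,0.87,0,0,0,0],
  ],
)

```text
time_s: 28.55
position: [0.6449, 0.049, 0.1541]
tcp_rot: [[0.992, -0.13, -0.005], [-0.13, -0.992, -0.002], [-0.005, 0.002, -1.0]]
force: [2.1, -0.1, -4.7]
opening: 0.619
grasp_force: 30.0
```

>>> drive_tool(
  steps=[
    [45,0.06,0.29,0,0,0,0],
    [45,0.12,0.58,0,0,0,0],
    [45,0.172,0.87,0,0,0,0],
  ],
)

```text
time_s: 28.85
position: [0.6515, -0.0577, 0.1542]
tcp_rot: [[0.991, -0.131, -0.005], [-0.131, -0.991, -0.001], [-0.005, 0.002, -1.0]]
force: [0.9, -0.4, -5.7]
opening: 0.618
grasp_force: 30.0
```

>>> drive_tool(
  steps=[
    [45,0.06,0.29,0,0,0,0.015],
    [45,0.11,0.55,0,0,0,0.03],
    [45,0.15,0.74,0,0.002,0.003,0.045],
    [45,0.172,0.85,0,0.002,0.003,0.045],
    [45,0.173,0.872,0,0.002,0.003,0.045],
    [45,0.173,0.872,0,0.002,0.003,0.045],
    [45,0.173,0.872,0,0.002,0.003,0.045],
  ],
)

```text
time_s: 29.55
position: [0.6589, -0.1603, 0.1553]
tcp_rot: [[0.981, -0.196, 0.001], [-0.196, -0.981, 0.002], [0.0, -0.002, -1.0]]
force: [0.5, 0.5, -4.4]
opening: 0.619
grasp_force: 30.0
```

```bash
python3 -c "
from h import *
plan([(658.2,-162,55,-11.4),(658.2,-162,15.4,-11.4)])
print(read_state()['tcp_rot'].round(3).tolist())"
```

```text
at [ 658.9 -160.3  155.3] yaw -11.31 t 29.55 F [ 0.5  0.5 -4.4] open 53.84363808479282 g 29.96458500623703 q [-23.  39.  77.   0.  64.  78.]
(658.2, -162, 55, -11.4) calls 1 [-0.0029  0.0174  0.8354] [-0.0016 -0.0002  0.0011]
(658.2, -162, 15.4, -11.4) calls 1 [0.   0.   0.33] [0. 0. 0.]
[[0.981, -0.196, 0.001], [-0.196, -0.981, 0.002], [0.0, -0.002, -1.0]]
```

>>> drive_tool(
  steps=[
    [45,-0.002,0.014,0.15,0,0,0],
    [45,-0.002,0.014,0.35,0,0,0],
    [45,-0.002,0.014,0.55,0,0,0],
    [45,-0.002,0.014,0.75,0,0,0],
    [45,-0.002,0.014,0.88,0,0,0],
    [45,-0.002,0.014,0.92,0,0,0],
    [45,-0.002,0.014,0.92,0,0,0],
    [45,-0.002,0.014,0.92,0,0,0],
  ],
)

```text
time_s: 30.35
position: [0.6601, -0.1634, 0.0465]
tcp_rot: [[0.98, -0.197, 0.004], [-0.197, -0.98, 0.0], [0.004, -0.001, -1.0]]
force: [0.3, -0.7, -4.9]
opening: 0.617
grasp_force: 30.0
```

```bash
python3 - <<'E'
from h import *
plan([(658.2,-162,15.4,-11.4)])
c=cap('top'); cv2.imwrite('pics/k.png',cv2.resize(c['color'][150:250,340:440],(600,600),interpolation=cv2.INTER_CUBIC))
d=cap('side'); cv2.imwrite('pics/k.png',np.hstack([cv2.imread('pics/k.png')[:,:400],cv2.resize(d['color'][200:290,230:290],(400,600),interpolation=cv2.INTER_CUBIC)]))
E
```

```text
at [ 660.1 -163.4   46.5] yaw -11.35 t 30.35 F [ 0.3 -0.7 -4.9] open 53.66781255899943 g 29.964509904384613 q [-23.  46.  81.   0.  53.  78.]
(658.2, -162, 15.4, -11.4) calls 1 [-0.0192 -0.0082  0.2589] [-0.0006 -0.0029  0.0006]
```

View pics/k.png

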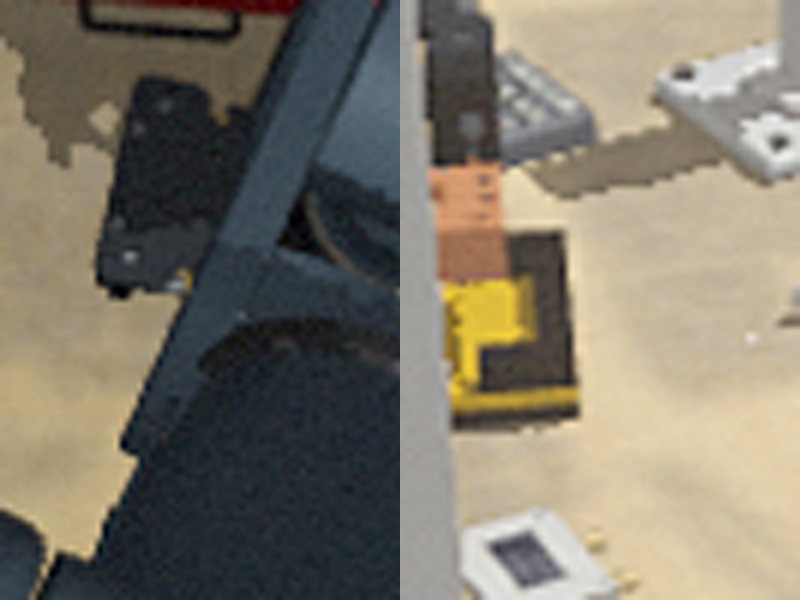

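Top view is blocked by the arm. The side view shows the copper (crop 470,220) above the yellow pocket, consistent with the computed alignment. Lowering in stages.

>>> drive_tool(
  steps=[
    [45,-0.005,-0.004,0.06,0,0,0],
    [45,-0.009,-0.007,0.12,0,0,0],
    [45,-0.009,-0.007,0.13,0,0,0],
    [45,-0.009,-0.007,0.13,0,0,0],
    [45,-0.009,-0.007,0.13,0,0,0],
    [45,-0.009,-0.007,0.13,0,0,0],
  ],
)

```text
time_s: 31.05
position: [0.6584, -0.1624, 0.0298]
tcp_rot: [[0.98, -0.197, 0.003], [-0.197, -0.98, 0.001], [0.002, -0.001, -1.0]]
force: [0.2, -1.3, -5.8]
opening: 0.618
grasp_force: 30.0
```

```bash
python3 -c "
from h import *
plan([(658.2,-162,15.4,-11.4)])"
```

```text
at [ 658.4 -162.4   29.8] yaw -11.38 t 31.05 F [ 0.2 -1.3 -5.8] open 53.79368735149422 g 29.964440166950226 q [-23.  48.  81.   0.  51.  78.]
(658.2, -162, 15.4, -11.4) calls 1 [-0.0025 -0.003   0.1202] [-0.0009 -0.0016  0.0002]
```

>>> drive_tool(
  steps=[
    [45,-0.002,-0.003,0.025,0,0,0],
    [45,-0.002,-0.003,0.05,0,0,0],
    [45,-0.002,-0.003,0.075,0,0,0],
    [45,-0.002,-0.003,0.1,0,0,0],
    [45,-0.002,-0.003,0.108,0,0,0],
    [45,-0.002,-0.003,0.108,0,0,0],
    [45,-0.002,-0.003,0.108,0,0,0],
  ],
)

```text
time_s: 31.75
position: [0.6581, -0.1619, 0.0167]
tcp_rot: [[0.98, -0.197, 0.002], [-0.197, -0.98, 0.001], [0.002, -0.001, -1.0]]
force: [-0.2, 0.4, -5.1]
opening: 0.619
grasp_force: 30.0
```

>>> drive_tool(
  steps=[
    [45,0,0,0.006,0,0,0],
    [45,0,0,0.012,0,0,0],
    [45,0,0,0.012,0,0,0],
    [45,0,0,0.012,0,0,0],
  ],
)

```text
time_s: 32.15
position: [0.6582, -0.162, 0.0156]
tcp_rot: [[0.98, -0.197, 0.003], [-0.197, -0.98, 0.001], [0.002, -0.001, -1.0]]
force: [0.2, -0.0, -3.9]
opening: 0.618
grasp_force: 30.0
```

>>> drive_tool(
  steps=[
    [45,0,0,0.006,0,0,0],
    [45,0,0,0.008,0,0,0],
    [45,0,0,0.008,0,0,0],
  ],
)

```text
time_s: 32.45
position: [0.6583, -0.1619, 0.0154]
tcp_rot: [[0.98, -0.197, 0.003], [-0.197, -0.98, 0.001], [0.003, -0.001, -1.0]]
force: [-1.8, 1.7, 4.3]
opening: 0.618
grasp_force: 30.0
```

>>> drive_tool(
  steps=[
    [56,0,0,0,0,0,0],
    [60,0,0,0,0,0,0],
    [66,0,0,0,0,0,0],
    [70,0,0,0,0,0,0],
    [70,0,0,0,0,0,0],
    [70,0,0,0,0,0,0],
  ],
)

```text
time_s: 33.05
position: [0.658, -0.1619, 0.0142]
tcp_rot: [[0.98, -0.197, 0.002], [-0.197, -0.98, 0.001], [0.002, -0.001, -1.0]]
force: [0.6, 0.4, -0.1]
opening: 0.799
grasp_force: 0.0
```

>>> drive_tool(
  steps=[
    [70,0,0,-0.1,0,0,0],
    [70,0,0,-0.3,0,0,0],
    [70,0,0,-0.6,0,0,0],
    [70,0,0,-0.95,0,0,0],
    [70,0,0,-0.95,0,0,0],
  ],
)

```text
time_s: 33.55
position: [0.6625, -0.1638, 0.1363]
tcp_rot: [[0.98, -0.197, 0.016], [-0.197, -0.98, -0.005], [0.016, 0.001, -1.0]]
force: [0.2, 0.2, 0.3]
opening: 0.803
grasp_force: 0.0
```

```bash
python3 -c "
from h import *
plan([(638.2,157,150,-7.0)])"
```

```text
at [ 662.5 -163.8  136.3] yaw -11.37 t 33.55 F [0.2 0.2 0.3] open 69.85723511664497 g 0.0 q [-23.  40.  78.   0.  61.  78.]
(638.2, 157, 150, -7.0) calls 3 [-0.7237 -2.5809 -0.1301] [ 0.0014 -0.0109 -0.0509]
```

>>> drive_tool(
  steps=[
    [87,-0.06,-0.22,-0.1,0,0,0],
    [87,-0.14,-0.54,-0.17,0,0,0],
    [87,-0.229,-0.857,-0.17,0,0,0],
  ],
)

```text
time_s: 33.85
position: [0.652, -0.0555, 0.1509]
tcp_rot: [[0.98, -0.199, 0.006], [-0.199, -0.98, 0.0], [0.006, -0.001, -1.0]]
force: [0.5, 0.2, 0.3]
opening: 0.964
grasp_force: 0.0
```

>>> drive_tool(
  steps=[
    [87,-0.076,-0.28,0,0,0,0],
    [87,-0.15,-0.57,0,0,0,0],
    [87,-0.229,-0.857,0,0,0,0],
  ],
)

```text
time_s: 34.15
position: [0.6442, 0.0519, 0.1494]
tcp_rot: [[0.98, -0.197, 0.003], [-0.197, -0.98, 0.001], [0.002, -0.002, -1.0]]
force: [0.6, -0.0, -0.1]
opening: 1.003
grasp_force: 0.0
```

>>> drive_tool(
  steps=[
    [87,-0.076,-0.28,0,0,0,-0.02],
    [87,-0.15,-0.57,0,0,0,-0.035],
    [87,-0.21,-0.8,0,0,0,-0.049],
    [87,-0.229,-0.857,0,0,0,-0.049],
    [87,-0.229,-0.857,0,0,0,-0.049],
    [87,-0.229,-0.857,0,0,0,-0.049],
    [87,-0.229,-0.857,0,0,0,-0.049],
  ],
)

```text
time_s: 34.85
position: [0.6381, 0.1551, 0.149]
tcp_rot: [[0.992, -0.127, 0.002], [-0.127, -0.992, 0.001], [0.002, -0.001, -1.0]]
force: [-0.1, 0.2, -0.3]
opening: 1.001
grasp_force: 0.0
```

```bash
python3 stk.py; python3 - <<'E'
from h import *
plan([(638.2,157,55,-7.0),(638.2,157,27.5,-7)])
c=cap('top'); P=cloud(c); 
m=(abs(P[...,0]-.658)<.05)&(abs(P[...,1]+.162)<.045)&(P[...,2]>.027)&(P[...,2]<.045)
r=cv2.minAreaRect((P[m][:,:2]*1000).astype(np.float32)); print('copper',m.sum(),r,np.nanmedian(P[m][:,2]))
m&=(cv2.cvtColor(c['color'],cv2.COLOR_BGR2HSV)[...,0]<18)
q=np.argwhere(m)[:,::-1]; W=onplane(c,q,.032)[:,:2]*1000; r=cv2.minAreaRect(W.astype(np.float32)); print(len(q),r)
E
```

```text
1166 [638.2 158. ] [68.8 94.3] 83.1
at [638.1 155.1 149. ] yaw -7.29 t 34.9 F [-0.4  0.4 -0.3] open 87.23923394894942 g 0.0 q [  4.  37.  81.   0.  61. 101.]
(638.2, 157, 55, -7.0) calls 1 [-0.0026 -0.0149  0.7835] [-0.0007 -0.0013 -0.0034]
(638.2, 157, 27.5, -7) calls 1 [0.     0.     0.2292] [0. 0. 0.]
copper 611 ((657.7980346679688, -160.57427978515625), (82.70996856689453, 99.4463119506836), 84.3809585571289) 0.03141479872892393
568 ((665.155517578125, -158.198974609375), (61.37575149536133, 84.78582763671875), 80.33338165283203)
```

>>> drive_tool(
  steps=[
    [87,0,-0.014,0.15,0,0,0],
    [87,0,-0.014,0.4,0,0,0],
    [87,0,-0.014,0.65,0,0,0],
    [87,0,-0.014,0.78,0,0,0],
    [87,0,-0.014,0.78,0,0,0],
  ],
)

```text
time_s: 35.45
position: [0.6364, 0.1576, 0.0528]
tcp_rot: [[0.992, -0.126, -0.004], [-0.126, -0.992, 0.001], [-0.004, -0.0, -1.0]]
force: [-0.3, 0.5, 0.2]
opening: 0.998
grasp_force: 0.0
```

>>> drive_tool(
  steps=[
    [87,0,0,0.1,0,0,0],
    [87,0,0,0.18,0,0,0],
    [87,0,0,0.22,0,0,0],
    [87,0,0,0.22,0,0,0],
    [87,0,0,0.22,0,0,0],
    [87,0,0,0.22,0,0,0],
    [87,0,0,0.22,0,0,0],
    [87,0,0,0.22,0,0,0],
  ],
)

```text
time_s: 36.25
position: [0.6385, 0.1586, 0.0294]
tcp_rot: [[0.992, -0.125, 0.003], [-0.125, -0.992, 0.001], [0.003, -0.001, -1.0]]
force: [-0.1, 0.3, -0.2]
opening: 1.003
grasp_force: 0.0
```

>>> drive_tool(
  steps=[
    [87,0,0,0,0,0,0],
    [87,0,0,0,0,0,0],
  ],
)

```text
time_s: 36.45
position: [0.6383, 0.1585, 0.0291]
tcp_rot: [[0.992, -0.125, 0.002], [-0.125, -0.992, 0.001], [0.002, -0.001, -1.0]]
force: [-0.0, -0.0, -0.3]
opening: 1.003
grasp_force: 0.0
```

```bash
python3 -c "
from h import *
plan([(638.2,157,27.5,-7.0)])"
```

```text
at [638.3 158.5  29.1] yaw -7.17 t 36.45 F [-0.  -0.  -0.3] open 87.22352271785982 g 0.0 q [  4.  47.  84.   0.  49. 101.]
(638.2, 157, 27.5, -7.0) calls 1 [0.0007 0.0126 0.0135] [-0.0009 -0.0014 -0.002 ]
```

>>> drive_tool(
  steps=[
    [87,0,0.01,0.01,0,0,0],
    [87,0,0.01,0.012,0,0,0],
    [55,0,0.01,0.012,0,0,0],
    [55,0,0.01,0.012,0,0,0],
    [55,0,0.01,0.012,0,0,0],
    [55,0,0.01,0.012,0,0,0],
    [55,0,0.01,0.012,0,0,0],
    [55,0,0.01,0.012,0,0,0],
  ],
)

```text
time_s: 37.25
position: [0.6381, 0.1573, 0.0276]
tcp_rot: [[0.992, -0.125, 0.002], [-0.125, -0.992, 0.001], [0.002, -0.001, -1.0]]
force: [-0.7, -0.0, -0.1]
opening: 0.736
grasp_force: 30.0
```

>>> drive_tool(
  steps=[
    [55,0,0,0,0,0,0],
    [55,0,0,0,0,0,0],
  ],
)

```text
time_s: 37.45
position: [0.6381, 0.1573, 0.0276]
tcp_rot: [[0.992, -0.125, 0.002], [-0.125, -0.992, 0.001], [0.002, -0.001, -1.0]]
force: [1.0, -1.1, -0.1]
opening: 0.733
grasp_force: 30.0
```

```bash
python3 stk.py; python3 -c "
from h import *
plan([(638.2,157,27.5,-7.0)])"
```

```text
478 [651.  174.8] [ 61.5 112.1] 50.5
at [638.1 157.3  27.6] yaw -7.17 t 37.5 F [ 0.5 -1.1  0.1] open 63.61716985107871 g 29.99814122915268 q [  4.  47.  85.   0.  49. 101.]
(638.2, 157, 27.5, -7.0) calls 1 [0.0011 0.0021 0.0007] [-0.0008 -0.0013 -0.0019]
```

>>> drive_tool(
  steps=[
    [55,0,0,-0.03,0,0,0],
    [55,0,0,-0.08,0,0,0],
    [55,0,0,-0.2,0,0,0],
    [55,0,0,-0.4,0,0,0],
    [55,0,0,-0.6,0,0,0],
    [55,0,0,-0.7,0,0,0],
    [55,0,0,-0.7,0,0,0],
    [55,0,0,-0.7,0,0,0],
  ],
)

```text
time_s: 38.3
position: [0.6375, 0.1572, 0.1115]
tcp_rot: [[0.992, -0.125, 0.002], [-0.125, -0.992, 0.001], [0.002, -0.001, -1.0]]
force: [-0.4, 0.7, -3.2]
opening: 0.73
grasp_force: 30.0
```

```bash
python3 - <<'E'
from kin import *
W=[(458,-2.2,112,10.4),(458,-2.2,40,10.4),(458,-2.2,15.6,10.4)]; q=s['joint_positions']
for w in W: q,c=ik(np.array(w[:3])/1000,down(*w[3:]),q); print(w,np.round(q,1),'%.0e'%c)
plan(W)
E
```

```text
(458, -2.2, 112, 10.4) [-14.3  28.2 112.3   0.   39.5  65.3] 2e-26
(458, -2.2, 40, 10.4) [-14.3  36.8 114.9   0.   28.3  65.3] 2e-20
(458, -2.2, 15.6, 10.4) [-14.3  39.8 115.5   0.   24.7  65.3] 2e-20
at [637.5 157.2 111.5] yaw -7.17 t 38.3 F [-0.4  0.7 -3.2] open 63.50948701224942 g 29.996861815452576 q [  4.  40.  83.   0.  57. 101.]
(458, -2.2, 112, 10.4) calls 2 [-1.3183  1.5049 -0.0079] [-0.0007 -0.0011 -0.2045]
(458, -2.2, 40, 10.4) calls 1 [0.  0.  0.6] [0. 0. 0.]
(458, -2.2, 15.6, 10.4) calls 1 [0.     0.     0.2033] [0. 0. 0.]
```

>>> drive_tool(
  steps=[
    [55,-0.08,0.09,0,0,0,0],
    [55,-0.22,0.25,0,0,0,0],
    [55,-0.36,0.41,0,0,0,0],
    [55,-0.5,0.57,0,0,0,0],
    [55,-0.66,0.752,0,0,0,0],
  ],
)

```text
time_s: 38.8
position: [0.5466, 0.0772, 0.1099]
tcp_rot: [[0.992, -0.124, -0.0], [-0.124, -0.992, 0.001], [-0.0, -0.001, -1.0]]
force: [0.6, 0.1, -2.4]
opening: 0.733
grasp_force: 30.0
```

>>> drive_tool(
  steps=[
    [55,-0.16,0.18,0,0,0,-0.05],
    [55,-0.32,0.36,0,0,0,-0.1],
    [55,-0.48,0.54,0,0,0,-0.15],
    [55,-0.6,0.69,0,0,0,-0.2],
    [55,-0.655,0.752,0,0,0,-0.205],
    [55,-0.655,0.752,0,0,0,-0.205],
    [55,-0.655,0.752,0,0,0,-0.205],
  ],
)

```text
time_s: 39.5
position: [0.4598, -0.002, 0.1108]
tcp_rot: [[0.984, 0.18, 0.003], [0.18, -0.984, 0.001], [0.003, -0.001, -1.0]]
force: [0.0, -0.1, -3.5]
opening: 0.734
grasp_force: 30.0
```

>>> drive_tool(
  steps=[
    [55,0,0,0.1,0,0,0],
    [55,0,0,0.25,0,0,0],
    [55,0,0,0.4,0,0,0],
    [55,0,0,0.5,0,0,0],
    [55,0,0,0.55,0,0,0],
    [55,0,0,0.55,0,0,0],
    [55,0,0,0.55,0,0,0],
    [55,0,0,0.55,0,0,0],
  ],
)

```text
time_s: 40.3
position: [0.4597, -0.002, 0.0455]
tcp_rot: [[0.983, 0.182, 0.004], [0.182, -0.983, 0.001], [0.004, -0.0, -1.0]]
force: [-0.5, -0.1, -3.1]
opening: 0.734
grasp_force: 30.0
```

```bash
python3 - <<'E'
from h import *
plan([(458,-2.2,30,10.4),(458,-2.2,15.6,10.4)])
d=cap('side'); cv2.imwrite('pics/l.png',cv2.resize(d['color'][200:320,280:400],(600,600),interpolation=cv2.INTER_CUBIC))
E
```

```text
at [459.7  -2.   45.5] yaw 10.46 t 40.3 F [-0.5 -0.1 -3.1] open 63.88861203747041 g 29.99695658683777 q [-14.  36. 114.   0.  30.  65.]
(458, -2.2, 30, 10.4) calls 1 [-0.0145 -0.001   0.1294] [-0.0001 -0.0024  0.0007]
(458, -2.2, 15.6, 10.4) calls 1 [0.   0.   0.12] [0. 0. 0.]
```

View pics/l.png

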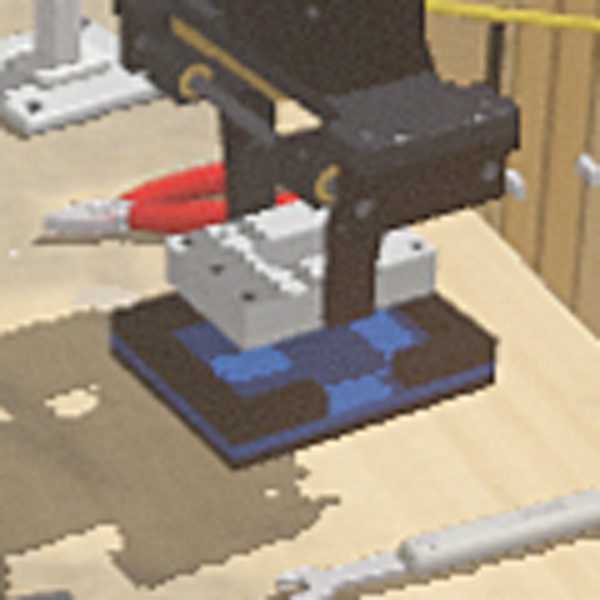

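The aluminium plate (crop 300,270) hangs square above the blue pocket. Lowering it in.

>>> drive_tool(
  steps=[
    [55,-0.006,0,0.05,0,0,0],
    [55,-0.013,0,0.1,0,0,0],
    [55,-0.013,0,0.12,0,0,0],
    [55,-0.013,0,0.12,0,0,0],
    [55,-0.013,0,0.12,0,0,0],
  ],
)

```text
time_s: 40.85
position: [0.4574, -0.0023, 0.0304]
tcp_rot: [[0.983, 0.181, 0.002], [0.181, -0.983, 0.001], [0.002, -0.001, -1.0]]
force: [-0.1, -0.8, -3.7]
opening: 0.732
grasp_force: 30.0
```

>>> drive_tool(
  steps=[
    [55,0,0,0.03,0,0,0],
    [55,0,0,0.06,0,0,0],
    [55,0,0,0.09,0,0,0],
    [55,0,0,0.11,0,0,0],
    [55,0,0,0.115,0,0,0],
    [55,0,0,0.115,0,0,0],
    [55,0,0,0.115,0,0,0],
  ],
)

```text
time_s: 41.55
position: [0.4575, -0.0023, 0.0168]
tcp_rot: [[0.983, 0.181, 0.002], [0.181, -0.983, 0.001], [0.002, -0.001, -1.0]]
force: [-0.1, 0.9, -3.0]
opening: 0.73
grasp_force: 30.0
```

>>> drive_tool(
  steps=[
    [55,0,0,0.006,0,0,0],
    [55,0,0,0.012,0,0,0],
    [55,0,0,0.012,0,0,0],
    [55,0,0,0.012,0,0,0],
  ],
)

```text
time_s: 41.95
position: [0.4576, -0.0023, 0.0155]
tcp_rot: [[0.983, 0.181, 0.002], [0.181, -0.983, 0.001], [0.003, -0.001, -1.0]]
force: [0.4, 1.2, -1.0]
opening: 0.735
grasp_force: 30.0
```

Contact reached. One last nudge, then release and retreat.

>>> drive_tool(
  steps=[
    [55,0,0,0.005,0,0,0],
    [55,0,0,0.006,0,0,0],
    [66,0,0,0.004,0,0,0],
    [70,0,0,0,0,0,0],
    [76,0,0,0,0,0,0],
    [80,0,0,0,0,0,0],
    [80,0,0,0,0,0,0],
    [80,0,0,0,0,0,0],
  ],
)

```text
time_s: 42.75
position: [0.4575, -0.0023, 0.0153]
tcp_rot: [[0.983, 0.181, 0.002], [0.181, -0.983, 0.001], [0.002, -0.001, -1.0]]
force: [0.4, -0.3, -0.0]
opening: 0.911
grasp_force: 0.0
```

>>> drive_tool(
  steps=[
    [80,0,0,-0.1,0,0,0],
    [80,0,0,-0.3,0,0,0],
    [80,0,0,-0.6,0,0,0],
    [80,0,0,-1,0,0,0],
    [80,0,0,-1,0,0,0],
  ],
)

```text
time_s: 43.25
position: [0.461, -0.0032, 0.141]
tcp_rot: [[0.983, 0.182, 0.014], [0.182, -0.983, -0.002], [0.014, 0.005, -1.0]]
force: [0.1, -0.2, -0.3]
opening: 0.917
grasp_force: 0.0
```

>>> drive_tool(
  steps=[
    [80,0,0.2,-0.3,0,0,0],
    [80,0,0.5,-0.6,0,0,0],
    [80,0,0.9,-0.7,0,0,0],
    [80,0,1,-0.7,0,0,0],
    [80,0,1,-0.7,0,0,0],
    [80,0,1,-0.7,0,0,0],
    [80,0,1,-0.7,0,0,0],
  ],
)

```text
time_s: 43.95
position: [0.4773, -0.1186, 0.2181]
tcp_rot: [[0.983, 0.183, -0.001], [0.183, -0.983, 0.003], [-0.001, -0.003, -1.0]]
force: [0.3, 0.5, -0.3]
opening: 0.923
grasp_force: 0.0
```

```bash
python3 brass.py | head -3; python3 - <<'E'
from h import *
c=cap('top'); P=cloud(c); d=cap('side'); S=cloud(d)
for n,(x,y,yaw),hz in(('cu',(.6582,-.162,-11.4),.032),('al',(.458,-.0022,10.4),.032),('ad',(.4722,-.3003,13.5),.167)):
  a=np.radians(yaw)
  for nm,Q in(('top',P),('side',S)):
    X=(Q[...,0]-x)*np.cos(a)+(Q[...,1]-y)*np.sin(a); Y=-(Q[...,0]-x)*np.sin(a)+(Q[...,1]-y)*np.cos(a)
    h=(.05,.04) if n!='ad' else (.025,.025)
    m=(abs(X)<h[0])&(abs(Y)<h[1])&(Q[...,2]>hz-.0035)&(Q[...,2]<hz+.005)
    if m.sum()<10: print(n,nm,m.sum()); continue
    print(n,nm,m.sum(),'X',np.round(np.percentile(X[m],[2,98])*1000,1),'Y',np.round(np.percentile(Y[m],[2,98])*1000,1),'z',np.median(Q[...,2][m]).round(4))
cv2.imwrite('pics/m.png',np.hstack([cv2.resize(c['color'][150:350,280:480],(400,400)),cv2.resize(d['color'][150:400,200:450],(400,400))]))
E
```

```text
table z -52.06223973545777
604 317 topfit [-1.500e-02 -1.600e-02  1.741e+01]
top rect ((23.859373092651367, 2.2073707580566406), (49.08681869506836, 48.309532165527344), 2.2073326110839844) X [ 1.42011302 47.20035168] Y [-19.94742408  25.18406232] Z [ 2.36753401 14.64357544 18.33184398]
cu top 509 X [-33.7  35.1] Y [-25.8  26. ] z 0.0319
cu side 140 X [-34.7 -10.1] Y [-26.7  29.6] z 0.0314
al top 824 X [-45.7  45.3] Y [-30.9  30.4] z 0.0318
al side 689 X [-45.4  46.5] Y [-30.5  32.9] z 0.0315
ad top 226 X [-16.6  16.4] Y [-17.5  15.8] z 0.1666
ad side 88 X [-16.5  17.9] Y [-17.   18.1] z 0.1669
```

View pics/m.png

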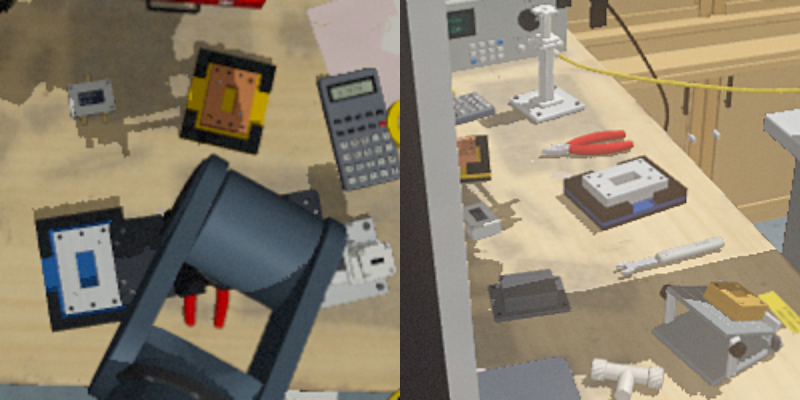

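All four pieces are in place: copper at (228,100) and aluminium at (85,268) in the left (top-view) half, adapter at (545,40) and brass at (735,300) in the right (side-view) half. The splitter at (92,97) was not touched. Handing in.

```bash
python3 -c "
from rig import order
print(order.hand_in())"
```

```text
the job is handed in; nothing more can be done
None
```

The job is handed in, with no verdict returned: by my last camera measurements the adapter, brass, copper and aluminium plates are all within the stated limits, at about 44 s of the 128 s allowed, and the splitter was not touched.

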